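# Turn a filled troche mould face-down onto its release pad

## Robot

A 6-joint arm with a two-finger parallel gripper is mounted at the origin on the work surface. World frame = base frame: x ahead of the robot, y to its left, z up, the work surface at z = 0. Lengths are in m, angles in rad, forces in N, time in s.
With the tool pointing down it reaches from about 0.25 to 0.775 m from the base axis. Payload 8.9 kg.
Tool frame: the origin (TCP) lies on the centre line of the jaws, within the pads' length; the fingertips stand 17 mm ahead of it and the grasp point (between the pads) lies 2 mm behind it; z points along the fingers, y is the direction in which the jaws open and shut (so a half turn about z gives the same grasp; the last joint's range is limited). The gripper opens to 85 mm and grips with 20 to 120 N. Pads are 22 mm wide; open, the fingers measure 114 mm over their backs; the gripper's body (76 mm by 85 mm) begins 54 mm behind the grasp point. The pads swing forward as they close: fully open they stand 13 mm farther back than shut.
Start: joints at [-1.467, 0.291, -0.153, 1.127, 0, 1.431], TCP at [0.126, -0.51, 0.248] pointing down, gripper open.
Joint ranges: [-2.52, 2.52], [-0.91, 1.74], [-1.3, 1.37], [-1.96, 2.02], [-1.52, 1.47], [-3.14, 3.14]. Speed limits (rad/s): [2.22, 2.22, 2.79, 3.14, 3.14, 3.14].

## Interface

Orientations are given as [roll, pitch, yaw] about the fixed x, y, z axes, in that order (R = Rz(yaw) Ry(pitch) Rx(roll)).
In Python, from cell import arm gives the robot as it stands.
- The arm moves only by the shell command python3 -m crank 'ROWS' [FORCE]. ROWS is JSON, a list of rows, each an object with "offset": the shift along the tool's x, y, z in mm, a list of three; "angular": the turn, a rotation vector about the tool's x, y, z in degrees, a list of three; "gripper": the closure, from 0 (fully open) to 1 (shut). A call has 1 to 12 rows; each row shifts and turns the commanded pose from where the row before left it, along the tool's axes as they then stand; what a row does not reach is not made up. A row lasts 1/10 s, in which the tool goes at most 50 mm and 8.59 degrees, less where a joint would pass 70% of its speed; a pose out of reach is approached as far as the arm can. A call with a gripper value outside its range is refused whole. The fingers move at their own pace and stop on an object; FORCE is the grip in N (left out, the last holds). Time passes only in rows, so rows that do not move let the fingers close. It gives the time, the measured TCP pose, the force and the opening at its end, in the units of the state.
- arm.state(): the state, without advancing time (a new reading comes with each control period).
- arm.capture(name): name is "side" or "top" or "wrist"; returns a dict with "image" (384x512x3 uint8, red, green, blue), "vertical_fov" (degrees; the focal length in pixels is half the picture's height over the tangent of half this angle, whatever the lens; pixels are square), "cx", "cy" (the principal point, pixels), "k1" (the pictures are not rectified: a ray, as slopes to the right and down, at radius r is drawn at 1 + k1 r^2 times it, then the intrinsics apply), "R" (3x3) and "t" (3): a world point X has camera coordinates R X + t; the wrist camera has in their place "mount" (4x4, takes a point from camera to tool coordinates, whose origin is the TCP and whose axes are the flange's). Camera axes: x right, y down, z forward; pixel columns grow to the right and rows downward; lengths in m; the calibration is good to about 2 mm. A picture is of the moment at which its call begins: read the wrist's pose just before it. There is no depth.
- arm.sign_off(): hands the job in, once; it reports no verdict.
Trained networks look in a picture, given as the dict that the camera call returned (one of the last four; its "shot" number tells which), for a name from the list of things; names that differ only in an ending like _2 or _b are one class to them, and where a whole thing is asked for, a point or a joint stands for the part that bears it (a point fixed in the world has none). Each returns a list of dicts, best first, with "p" (0 to 1); they miss things now and then, are a little off and sometimes report something else, mostly with a low value. They report only what shows in the picture. A call takes as long as a camera call. They do not tell look-alikes from the thing itself.
- arm.spot_in(name, picture): "box" ([left, top, right, bottom] in pixels, round what is visible of it).
- arm.masks_of(name, picture): "mask" (384x512 bool, what is visible of it) and "box" ([left, top, right, bottom] in pixels, round what is visible of it).
- arm.mark_of(name, picture): "location" ([row, column] in pixels: a listed point, or the origin of a listed thing).
The state is a dict: "time": time; "qpos": joint angles; "qvel": joint speeds; "tau": joint torques, N m; "ee_pos": TCP position; "eef_rot": TCP orientation; "contact_force": force on the tool from outside, world axes, zero at the start; "torque": the same for the moment, N m; "finger_gap": opening from 0.0 (shut) to 1.0 (fully open).
Only numpy, scipy, OpenCV 4.12 (cv2) and the standard library are available. Lean on these libraries where they do the work, as an engineer would, in place of code of your own. Each camera call takes 0.05 s, during which the arm holds its last target.

## Task

Take the filled troche mould off the cooling slab and seat it, filled side up, in the pocket of the turn-over stand's swing plate, then slide the jaws fully shut so that they hold it. Swing the plate all the way over without slamming it, pull the jaws fully open so that the mould drops face-down into the nest on the release pad, and swing the plate all the way back, leaving the mould flat in the nest and the jaws open. Leave the mortar, the jar and the spatula where they are.

Things in the scene. Friction and masses are not known exactly. Their poses are not given: they have to be found in the camera images.
- stand: Turn-over stand, fixed: grey base 200 x 270 mm, top 14 mm above the bench. Origin: on the bench under the middle of the hinge; z up, x along the hinge, which is 64 mm up between two cheeks (x = +-81 mm, 30 mm wide, 72 mm high); +y is the side where the swing plate lies at the start, -y has the nest. Square to the robot within 17 degrees.
- turn_plate (a joint): Angle of the white swing plate, rad: 0 = flat on the stand's +y side, pocket up (start); 3.14 = swung over, flat on the -y side, pocket down over the nest; both are stops. Plate 6 mm thick, centred on the hinge axis, 146 mm along it, reaching 110 mm from it. Its stiff hinge (0.5 N m friction) leaves it where it is put; moving it by the bail takes up to 8 N.
- jaws (a joint): Closing travel of the steel jaws at the pocket's two ends, m: 0 = open (start), 0.016 = fully shut. They are geared together: the black peg pushed towards the plate's middle shuts both, pulled away opens both; about 2 N, and they stay where left. Shut, their lips reach 9 mm over each end of the mould, 1.5 mm off its face; open, they clear its ends by 7 mm.
- pocket (a point): Middle of the pocket floor in the swing plate, 68 mm from the hinge, 67 mm above the bench at the start; z out of the pocket, x the long way, along the hinge. 1.5 mm play on each side of the mould; corner stops upright for 5 mm, flared for 5 more. Beside the middle of both long sides the plate is cut away for the fingers, 54 mm wide, 50 mm free below.
- bail (a point): Middle of the bail, the steel handle bar at the plate's free edge: round, 10 mm thick, 90 mm long, parallel to the hinge, 147 mm from its axis in the plane of the plate (64 mm above the bench when flat); 32 mm gap to the plate, a leg at each end. It swings with the plate and can turn between fingers that hold it.
- peg_grip (a point): Middle of the black peg that works the jaws: 14 mm (along the hinge) x 12 mm, standing out 30 mm on both faces of the plate, so it is worked from above either way up. Beyond the plate's end on the stand's +x side, 68 mm from the hinge, at x = 104 mm when open, 88 mm when shut. A flat bar 10 mm wide, 6 mm thick joins it to the jaw in the plate's plane.
- nest (a point): Middle of the nest floor on the white release pad, 68 mm from the hinge on the stand's -y side, 31.5 mm above the bench; z up, x the long way. 2 mm play on each side of the mould; corner stops upright for 4 mm, flared for 7 more. With the plate over, the mould in the shut jaws hangs 12 mm above this floor and drops into the nest when they open.
- mould: Filled troche mould: aluminium block 104 x 60 x 16 mm (x, y, z), 0.16 to 0.29 kg, 15 round pale troches (5 x 3) flush in one face. Origin: middle of the plain underside; z towards the filled face. At the start it lies filled side up on the cooling slab. It fits the pocket either way round (half a turn).
- mould_face (a point): Middle of the mould's filled face, 16 mm from its origin along its z.
- slab: White marble cooling slab, fixed, 170 x 150 x 18 mm, origin in the middle of its underside. It lies to the left or to the right of the stand.
- mortar: White porcelain mortar, 124 mm wide, 68 mm high, with a pestle leaning in it (100 mm high), origin under its middle. Not part of the job; it stands on the side where the slab is not.
- jar: White plastic jar with a screw cap, 68 mm wide, 125 mm high, origin under its middle. Not part of the job.
- spatula: Ointment spatula with a steel blade and a black handle, 207 mm long, lying beyond the stand. Not part of the job.
Mind the look-alikes: they are no part of the job. There is more than one size of the mould; the job needs the largest.

How it is judged:
On the way, in this order (a step that is already met when the one before it is completed fails the run):
1. the mould is seated flat in the pocket of the swing plate, filled side up, and let go (value of joint turn_plate below 0.1 rad and distance between mould and pocket below 0.004 m and angle between mould's own z axis and vertical below 0.06 rad and contact force between the fingers and mould below 0.3 N), for 0.2 s.
2. the jaws are shut over the seated mould (value of joint jaws above 0.013 m and value of joint turn_plate below 0.15 rad and distance between mould and pocket below 0.005 m), for 0.2 s.
3. the plate is swung right over with the mould still held in the shut jaws (value of joint turn_plate above 3.04 rad and value of joint jaws above 0.011 m and distance between mould and pocket below 0.006 m), for 0.2 s.
4. with the plate over, the jaws are opened and the mould has dropped face-down into the nest (value of joint turn_plate above 2.9 rad and value of joint jaws below 0.004 m and distance between mould_face and nest below 0.004 m and angle between mould's own z axis and vertical above 3.08 rad), for 0.2 s.
At the end, for the whole second after the job is handed in: The mould is at rest face-down in the nest (middle of its filled face within 4 mm of the middle of the nest floor, level within 3.5 degrees); the swing plate is still and back within 0.1 rad of its starting stop; the jaws are within 4 mm of fully open (value of joint turn_plate below 0.1 rad and value of joint jaws below 0.004 m and distance between mould_face and nest below 0.004 m and angle between mould's own z axis and vertical above 3.08 rad and linear speed of mould below 0.02 m/s and velocity of joint turn_plate between -0.05 and 0.05 rad/s); the robot touches nothing.
It fails at once if the swing plate is slammed (faster than 3 rad/s) (velocity of joint turn_plate above 3 rad/s or velocity of joint turn_plate below -3 rad/s).
It fails at once if the mortar, the jar or the spatula is moved by more than 20 mm (distance of any of mortar, jar, spatula from where it was at the start of the episode above 0.02 m).
It also fails if it takes over 72 s, if anything falls off the work surface, if the arm or the gripper's body presses on something with over 40 N, if the wrist force passes 120 N, or if a joint passes its speed limit or range.

## Working session

There is one attempt and no reset: what is moved stays moved. The work goes in short steps, Python scripts to look and compute and a shell command to move; the robot and the scene stay as the last step left them, time stands still between calls to the robot, and variables do not carry over. Pictures are saved under pics/ and viewed, and the job is handed in when it is done.

```bash
ls; mkdir -p pics; cat > h.py <<'E'
from cell import arm
import numpy as np, cv2
from scipy.spatial.transform import Rotation as Ro
def snap(n,f):
    s=arm.state(); p=arm.capture(n); cv2.imwrite('pics/'+f,p['image'][:,:,::-1]); return s,p
def cam(p,s):
    if 'R' in p: return np.array(p['R']),np.array(p['t'])
    M=np.array(p['mount']); T=np.eye(4); T[:3,:3]=Ro.from_euler('xyz',s['eef_rot']).as_matrix(); T[:3,3]=s['ee_pos']
    W=np.linalg.inv(T@M); return W[:3,:3],W[:3,3]
def K(p):
    f=192/np.tan(np.radians(p['vertical_fov'])/2); return f
def ray(p,s,u,v):
    R,t=cam(p,s); f=K(p); x=np.array([(u-p['cx'])/f,(v-p['cy'])/f]); y=x.copy()
    for _ in range(30): y=x/(1+p['k1']*(y@y))
    d=R.T@np.array([y[0],y[1],1]); return -R.T@t, d
def atz(p,s,u,v,z):
    o,d=ray(p,s,u,v); return o+d*(z-o[2])/d[2]
def proj(p,s,X):
    R,t=cam(p,s); c=R@np.array(X)+t; y=c[:2]/c[2]; y=y*(1+p['k1']*(y@y)); f=K(p); return y*f+np.array([p['cx'],p['cy']])
E
python3 - <<'E'
from h import *
print(arm.state())
for n in ['top','side','wrist']:
    s,p=snap(n,n+'0.png')
    print(n,{k:v for k,v in p.items() if k not in('image',)})
    for k in ['mould','slab','stand','bail','peg_grip','pocket','nest','mortar','jar','spatula']:
        print(k,[(np.round(a['location']),round(a['p'],2)) for a in arm.mark_of(k,p)][:4])
E
```

```text
pics
{'time': 0.0, 'qpos': array([-1.46729053e+00,  2.91272619e-01, -1.54127330e-01,  1.12668420e+00,
       -3.15826631e-05,  1.43150200e+00]), 'qvel': array([ 0.00116973,  0.00102927,  0.00092551,  0.00060498,  0.0001258 ,
       -0.00166305]), 'tau': array([ 2.36404949e-04, -5.37147582e+01,  3.31368256e+01,  1.60457689e-02,
       -3.08252129e-04,  5.38349099e-06]), 'ee_pos': array([ 0.12617545, -0.5091881 ,  0.24773589]), 'eef_rot': array([-3.14031292e+00, -1.47529418e-04,  2.42800050e-01]), 'contact_force': array([0.60712242, 0.22290238, 0.40352117]), 'torque': array([-0.02846613, -0.01759394, -0.0041008 ]), 'finger_gap': 0.9997815653117469}
top {'vertical_fov': 52.56170530376171, 'cx': 251.27846112535607, 'cy': 187.19109210617896, 'k1': -0.036427177380763474, 'R': array([[ 0.02551753, -0.99964559,  0.00758616],
       [-0.9824688 , -0.02647949, -0.18453699],
       [ 0.18467247, -0.00274424, -0.98279629]]), 't': array([0.04468265, 0.58851793, 1.09759403]), 'shot': 1}
mould [(array([223., 106.]), 0.92), (array([229., 154.]), 0.62), (array([178., 132.]), 0.56)]
slab [(array([232.
[... 1145 characters left out ...]
 252.]), 0.53)]
mortar [(array([332., 210.]), 0.96)]
jar [(array([174., 283.]), 0.8)]
spatula [(array([301., 314.]), 0.63)]
wrist {'vertical_fov': 66.22595317791692, 'cx': 251.42671287575163, 'cy': 189.06710810880523, 'k1': 0.0009312352693012335, 'mount': array([[ 2.43663438e-04, -9.56512043e-01, -2.91692736e-01,
         7.54407749e-02],
       [ 9.99999968e-01,  2.12801816e-04,  1.37528040e-04,
        -8.81603792e-04],
       [-6.94744830e-05, -2.91692760e-01,  9.56512064e-01,
        -1.24562680e-01],
       [ 0.00000000e+00,  0.00000000e+00,  0.00000000e+00,
         1.00000000e+00]]), 'shot': 3}
mould []
slab []
stand []
bail []
peg_grip []
pocket []
nest []
mortar []
jar []
spatula []
```

View pics/top0.png

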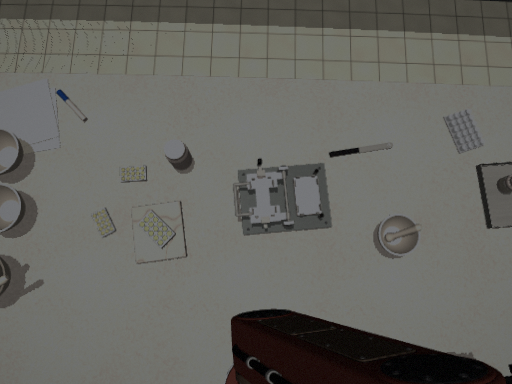

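View pics/side0.png

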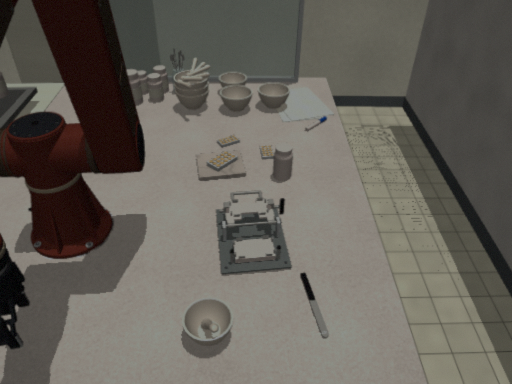

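```bash
python3 - <<'E'
import cv2
i=cv2.imread('pics/top0.png'); cv2.imwrite('pics/top0a.png',cv2.resize(i[130:290,70:260],None,fx=4,fy=3.75,interpolation=cv2.INTER_CUBIC))
cv2.imwrite('pics/top0b.png',cv2.resize(i[130:270,210:370],None,fx=4.2,fy=4.2,interpolation=cv2.INTER_CUBIC))
E
```

```text
(no output)
```

View pics/top0a.png

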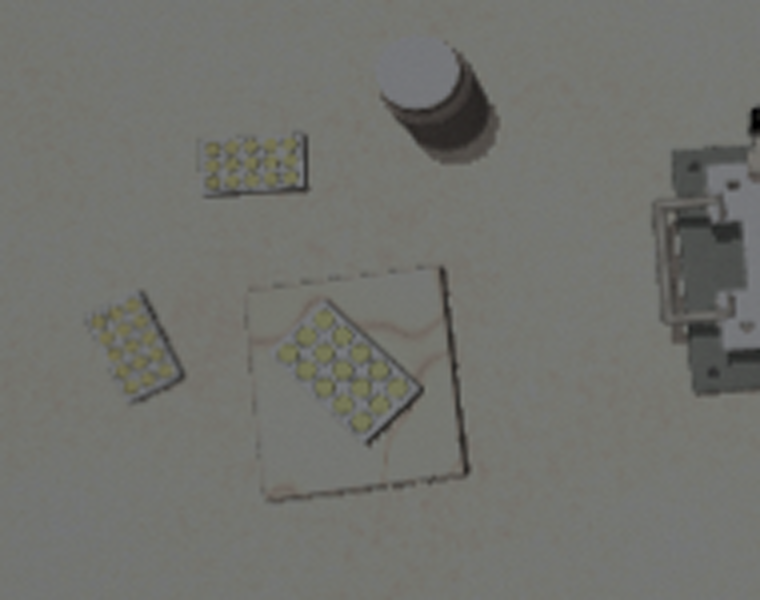

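View pics/top0b.png

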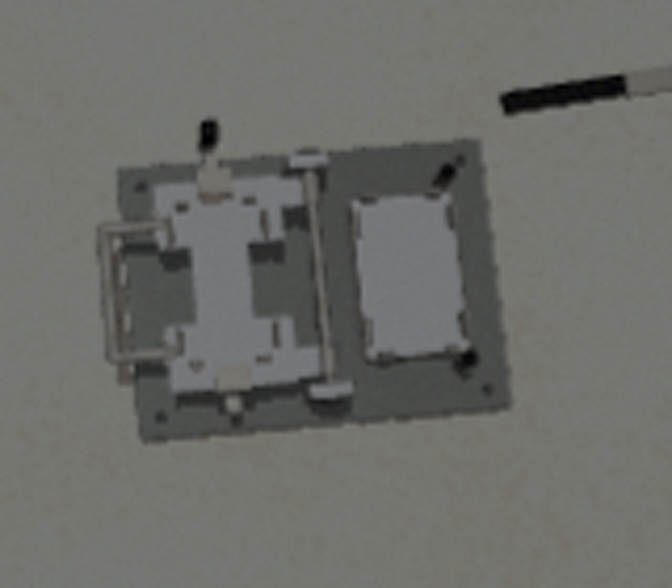

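Mould candidates in the top picture: (133,174) and (104,222), both lying on the bench, and (157,228), on the slab. The one on the slab fits the description and looks largest. I'll measure all three to confirm, and work out the stand's pose.

```bash
python3 - <<'E'
from h import *
s,p=snap('top','top1.png')
def c(x,y): return 70+x/4-.4,130+y/3.75-.4
for n,z,cs in [('slab',.034,[(325,298),(423,390),(370,443),(278,353)]),('b',.016,[(203,137),(306,133),(307,189),(205,196)]),('c',.016,[(140,292),(184,377),(134,403),(88,320)])]:
    P=np.array([atz(p,s,*c(*q),z) for q in cs]); print(n,P.mean(0).round(4),np.linalg.norm(np.roll(P,-1,0)-P,axis=1).round(4), [np.degrees(np.arctan2(*(P[(i+1)%4]-P[i])[1::-1])).round(1) for i in range(4)])
for m in arm.masks_of('mould',p)[:4]:
    print(m['p'],m['box'],m['mask'].sum(),cv2.minAreaRect(np.argwhere(m['mask'])[:,::-1].astype(np.float32)))
def c(x,y): return 210+x/4.2-.4,130+y/4.2-.4
B=np.array([atz(p,s,*c(*q),.014)[:2] for q in [(118,168),(479,140),(512,408),(143,440)]]); print(B.round(4))
print('bail',atz(p,s,*c(105,228),.064),atz(p,s,*c(117,358),.064))
print('peg',atz(p,s,*c(208,132),.09)); print('nest',[atz(p,s,*c(*q),.036) for q in [(357,198),(450,194),(468,347),(370,358)]])
print('jar',[atz(p,s,*proj(p,s,[0,0,0]),0)]); 
for k,z in [('jar',0),('mortar',0),('stand',0),('pocket',.067),('peg_grip',.064),('nest',.0315),('mould',.018)]:
    for a in arm.mark_of(k,p)[:2]: print(k,a['p'].__round__(2),atz(p,s,a['location'][1],a['location'][0],z).round(4))
E
```

```text
slab [0.4593 0.3365 0.034 ] [0.1051 0.0559 0.1001 0.0549] [np.float64(-132.4), np.float64(139.3), np.float64(46.9), np.float64(-35.4)]
b [0.6284 0.4251 0.016 ] [0.0801 0.0474 0.0787 0.05  ] [np.float64(-86.1), np.float64(-174.7), np.float64(95.8), np.float64(6.8)]
c [0.4744 0.503  0.016 ] [0.0785 0.042  0.0775 0.0446] [np.float64(-149.6), np.float64(121.3), np.float64(32.2), np.float64(-57.6)]
0.73 [119.4, 166.8, 147.6, 181.6] 403 ((133.0, 173.5), (15.0, 26.0), 90.0)
0.72 [134.1, 210.7, 174.4, 246.3] 745 ((155.25001525878906, 229.25003051757812), (36.06244659423828, 21.21320343017578), 45.0)
0.64 [93.7, 210.8, 114.7, 237.3] 381 ((103.80001831054688, 222.10003662109375), (24.149534225463867, 16.54690170288086), 63.43495178222656)
[[ 0.649   0.1034]
 [ 0.6777 -0.1634]
 [ 0.4797 -0.1855]
 [ 0.4501  0.0792]]
bail [0.59394903 0.10944323 0.064     ] [0.50274836 0.09811301 0.064     ]
peg [0.65850484 0.03936472 0.09      ]
nest [array([ 0.62639358, -0.07041138,  0.036     ]), array([ 0.63119938, -0.13773452,  0.036     ]), array([ 0.5202808 , -0.14996228,  0.036     ]), array([ 0.51064158, -0.08023279,  0.036     ])]
jar [array([ 0.00000000e+00, -9.71445147e-17,  0.00000000e+00])]
jar 0.91 [0.6776 0.2814 0.    ]
mortar 0.64 [ 0.4665 -0.3697  0.    ]
stand 0.79 [ 0.5669 -0.0467  0.    ]
stand 0.38 [0.6618 0.0396 0.    ]
pocket 0.72 [0.5526 0.0207 0.067 ]
peg_grip 0.52 [0.6527 0.0419 0.064 ]
nest 0.94 [ 0.5745 -0.0993  0.0315]
mould 0.82 [0.475 0.498 0.018]
mould 0.63 [0.4638 0.3435 0.018 ]
```

```bash
python3 -m crank '[{"offset":[0,0,0],"angular":[0,0,-8.5],"gripper":0},{"offset":[0,0,0],"angular":[0,0,-8.5],"gripper":0},{"offset":[0,0,0],"angular":[0,0,-8.5],"gripper":0},{"offset":[0,0,0],"angular":[0,0,-8.5],"gripper":0},{"offset":[0,0,0],"angular":[0,0,-8.5],"gripper":0},{"offset":[0,0,0],"angular":[0,0,-8.5],"gripper":0},{"offset":[0,0,0],"angular":[0,0,-8.5],"gripper":0},{"offset":[0,0,0],"angular":[0,0,-8.5],"gripper":0},{"offset":[0,0,0],"angular":[0,0,-8.5],"gripper":0},{"offset":[0,0,0],"angular":[0,0,-8.5],"gripper":0},{"offset":[0,0,0],"angular":[0,0,-8.5],"gripper":0},{"offset":[0,0,0],"angular":[0,0,-8.5],"gripper":0}]'
python3 -m crank '[{"offset":[0,0,0],"angular":[0,0,-8.5],"gripper":0},{"offset":[0,0,0],"angular":[0,0,-8.5],"gripper":0},{"offset":[0,0,0],"angular":[0,0,-8.5],"gripper":0},{"offset":[0,0,0],"angular":[0,0,-8.5],"gripper":0},{"offset":[0,0,0],"angular":[0,0,-8.5],"gripper":0},{"offset":[0,0,0],"angular":[0,0,-8.5],"gripper":0},{"offset":[0,0,0],"angular":[0,0,-8.5],"gripper":0},{"offset":[0,0,0],"angular":[0,0,-8.5],"gripper":0},{"offset":[0,0,0],"angular":[0,0,-8.5],"gripper":0},{"offset":[0,0,0],"angular":[0,0,-8.5],"gripper":0},{"offset":[0,0,0],"angular":[0,0,-8.5],"gripper":0},{"offset":[0,0,0],"angular":[0,0,-8.5],"gripper":0}]'
cat >> h.py <<'E'
def d(target,s=None):
    s=s or arm.state(); R=Ro.from_euler('xyz',s['eef_rot']).as_matrix(); return (R.T@(np.array(target)-s['ee_pos'])*1000).round(1)
E
python3 -c "
from h import *
s=arm.state();print(s['qpos'],s['eef_rot'],s['ee_pos'])
print(d([.36,-.0,.25]),d([.459,.30,.25])-d([.36,-.0,.25]))"
```

```text
time: 3.3
ee_pos: [0.1262, -0.5096, 0.2483]
eef_rot: [3.142, -0.0, 2.029]
contact_force: [-0.6, 0.0, 0.0]
finger_gap: 1.002
time: 4.5
ee_pos: [0.1262, -0.5096, 0.2483]
eef_rot: [3.142, 0.0, -2.474]
contact_force: [0.8, -0.1, -0.1]
finger_gap: 1.001
[-1.46735042e+00  2.90717489e-01 -1.53411533e-01  1.12670099e+00
  1.40025210e-05 -2.13509683e+00] [ 3.14157168e+00  2.98482498e-05 -2.47384625e+00] [ 0.12620078 -0.50959785  0.2482917 ]
[-499.1  255.4   -1.7] [-263.5  174.2    0. ]
```

```bash
python3 -m crank '[{"offset":[-42,21,0],"angular":[0,0,0],"gripper":0},{"offset":[-42,21,0],"angular":[0,0,0],"gripper":0},{"offset":[-42,21,0],"angular":[0,0,0],"gripper":0},{"offset":[-42,21,0],"angular":[0,0,0],"gripper":0},{"offset":[-42,21,0],"angular":[0,0,0],"gripper":0},{"offset":[-42,21,0],"angular":[0,0,0],"gripper":0},{"offset":[-42,21,0],"angular":[0,0,0],"gripper":0},{"offset":[-42,21,0],"angular":[0,0,0],"gripper":0},{"offset":[-42,21,0],"angular":[0,0,0],"gripper":0},{"offset":[-42,21,0],"angular":[0,0,0],"gripper":0},{"offset":[-42,21,0],"angular":[0,0,0],"gripper":0},{"offset":[-42,21,0],"angular":[0,0,0],"gripper":0}]'
python3 -m crank '[{"offset":[-33,22,0],"angular":[0,0,0],"gripper":0},{"offset":[-33,22,0],"angular":[0,0,0],"gripper":0},{"offset":[-33,22,0],"angular":[0,0,0],"gripper":0},{"offset":[-33,22,0],"angular":[0,0,0],"gripper":0},{"offset":[-33,22,0],"angular":[0,0,0],"gripper":0},{"offset":[-33,22,0],"angular":[0,0,0],"gripper":0},{"offset":[-33,22,0],"angular":[0,0,0],"gripper":0},{"offset":[-33,22,0],"angular":[0,0,0],"gripper":0},{"offset":[0,0,0],"angular":[0,0,0],"gripper":0},{"offset":[0,0,0],"angular":[0,0,0],"gripper":0}]'
python3 - <<'E'
from h import *
s,p=snap('wrist','w1.png')
for a in arm.masks_of('mould',p)[:3]:
    m=a['mask'].astype(np.uint8); print(a['p'],a['box'],m.sum())
    c,_=cv2.findContours(m,cv2.RETR_EXTERNAL,cv2.CHAIN_APPROX_NONE); c=max(c,key=cv2.contourArea)
    P=np.array([atz(p,s,x,y,.034)[:2] for x,y in c[:,0]],np.float32); print(cv2.minAreaRect(P*1000))
E
```

```text
time: 5.7
ee_pos: [0.3696, 0.0009, 0.2487]
eef_rot: [-3.141, 0.001, -2.48]
contact_force: [1.4, -1.3, -0.2]
finger_gap: 1.002
time: 6.7
ee_pos: [0.4689, 0.3004, 0.2478]
eef_rot: [3.142, -0.001, -2.478]
contact_force: [0.0, -0.6, -0.2]
finger_gap: 1.002
0.77 [250.0, 126.8, 314.6, 222.5] 4148
((457.6170654296875, 341.8212890625), (104.50072479248047, 59.3409423828125), 48.23019027709961)
0.63 [224.9, 273.2, 286.8, 320.8] 1767
((611.782470703125, 418.37823486328125), (50.11441421508789, 78.4615478515625), 7.0294060707092285)
0.59 [354.0, 223.0, 393.8, 261.0] 904
((455.9583740234375, 483.44207763671875), (46.57024383544922, 47.91657638549805), 29.34048843383789)
```

View pics/w1.png

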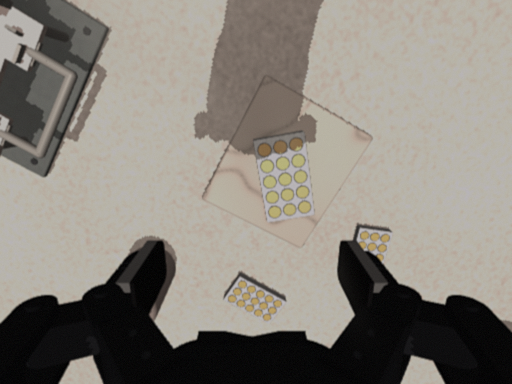

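The mould on the slab, at (283,175) in the wrist view, measures 104x59 mm. The other two are about 78x48 mm, so this is the largest and the right one. I'll grasp it now.

```bash
python3 - <<'E'
from h import *
i=cv2.imread('pics/w1.png'); cv2.imwrite('pics/w1c.png',cv2.resize(i[60:330,190:410],None,fx=2.2,fy=2.2))
print(d([.4576,.3418,.10]))
E
python3 -c "
from h import *
s=arm.state(); s=dict(s); s['eef_rot']=[np.pi,0,np.radians(48.2-180)]; print(d([.4576,.3418,.10],s))"
```

```text
[-17.4  40.5 148.2]
[-24.2  36.7 148.2]
```

View pics/w1c.png

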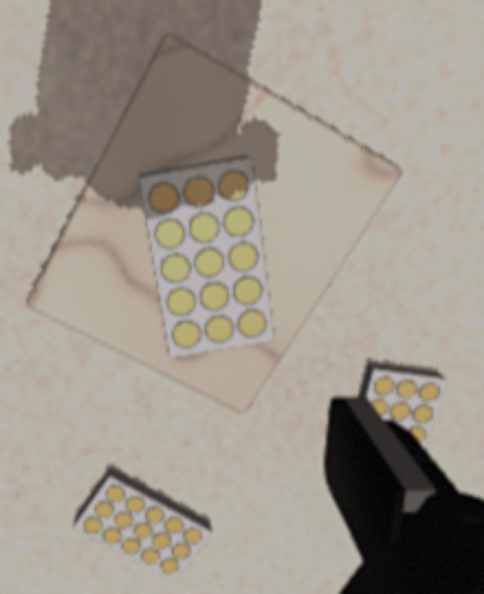

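The crop confirms it: the block on the slab is the large one, filled side up. Next I turn, centre over it and come down to 100 mm to check.

```bash
python3 -m crank '[{"offset":[0,0,0],"angular":[0,0,-5],"gripper":0},{"offset":[0,0,0],"angular":[0,0,-5.2],"gripper":0},{"offset":[-6,9,37],"angular":[0,0,0],"gripper":0},{"offset":[-6,9,37],"angular":[0,0,0],"gripper":0},{"offset":[-6,9,37],"angular":[0,0,0],"gripper":0},{"offset":[-6,9,37],"angular":[0,0,0],"gripper":0},{"offset":[0,0,0],"angular":[0,0,0],"gripper":0},{"offset":[0,0,0],"angular":[0,0,0],"gripper":0}]'
python3 - <<'E'
from h import *
s,p=snap('wrist','w2.png'); print(s['eef_rot'],s['ee_pos'])
for a in arm.masks_of('mould',p)[:3]:
    m=a['mask'].astype(np.uint8); print(a['p'],a['box'],m.sum())
    c,_=cv2.findContours(m,cv2.RETR_EXTERNAL,cv2.CHAIN_APPROX_NONE); c=max(c,key=cv2.contourArea)
    P=np.array([atz(p,s,x,y,.034)[:2] for x,y in c[:,0]],np.float32); print(cv2.minAreaRect(P*1000))
E
```

```text
time: 7.6
ee_pos: [0.4584, 0.3409, 0.101]
eef_rot: [-3.142, -0.001, -2.303]
contact_force: [1.1, 0.4, 0.4]
finger_gap: 1.0
[-3.14158432e+00 -7.70937032e-04 -2.30252974e+00] [0.45837737 0.34093931 0.10099588]
0.73 [203.7, 130.3, 302.5, 276.8] 12193
((457.5235900878906, 341.7943115234375), (104.67811584472656, 60.66264724731445), 48.085655212402344)
0.72 [325.3, 303.0, 357.2, 347.1] 344
((472.0634765625, 463.1229553222656), (42.543643951416016, 8.293251037597656), 29.041854858398438)
0.6 [163.8, 332.3, 182.6, 349.7] 106
((582.1812744140625, 381.8303527832031), (7.762343406677246, 15.041823387145996), 6.80560827255249)
```

View pics/w2.png

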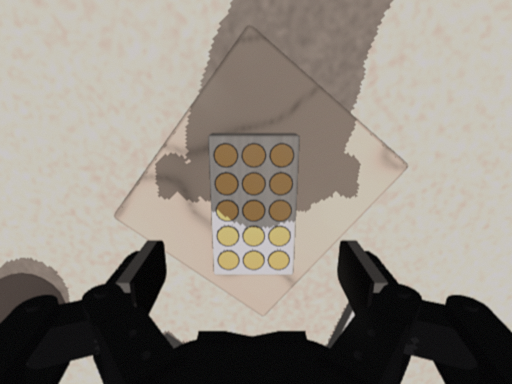

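```bash
python3 -m crank '[{"offset":[0,1,27],"angular":[0,0,0],"gripper":0},{"offset":[0,0,24],"angular":[0,0,0],"gripper":0},{"offset":[0,0,16],"angular":[0,0,0],"gripper":0},{"offset":[0,0,0],"angular":[0,0,0],"gripper":0},{"offset":[0,0,0],"angular":[0,0,0],"gripper":1},{"offset":[0,0,0],"angular":[0,0,0],"gripper":1},{"offset":[0,0,0],"angular":[0,0,0],"gripper":1},{"offset":[0,0,0],"angular":[0,0,0],"gripper":1},{"offset":[0,0,0],"angular":[0,0,0],"gripper":1},{"offset":[0,0,0],"angular":[0,0,0],"gripper":1}]' 45
python3 -c "
from h import *
snap('wrist','w3.png')"
```

```text
time: 8.7
ee_pos: [0.4589, 0.3431, 0.0355]
eef_rot: [-3.14, 0.003, -2.302]
contact_force: [-0.9, -1.9, 6.6]
finger_gap: 0.686
```

View pics/w3.png

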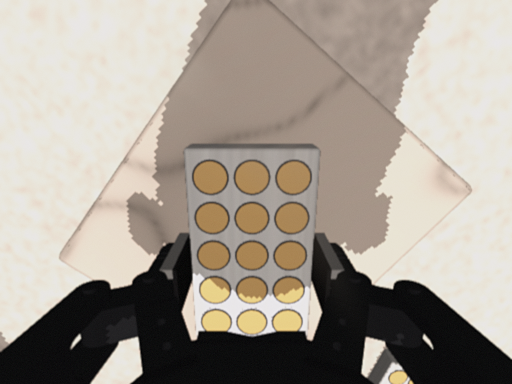

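```bash
python3 -m crank '[{"offset":[0,0,-15],"angular":[0,0,0],"gripper":1},{"offset":[0,0,-40],"angular":[0,0,0],"gripper":1},{"offset":[0,0,-45],"angular":[0,0,0],"gripper":1},{"offset":[0,0,-45],"angular":[0,0,0],"gripper":1},{"offset":[0,0,-30],"angular":[0,0,0],"gripper":1},{"offset":[0,0,0],"angular":[0,0,0],"gripper":1},{"offset":[0,0,0],"angular":[0,0,0],"gripper":1}]'
python3 - <<'E'
from h import *
s,p=snap('wrist','w4.png'); print(s['eef_rot'],s['ee_pos'],s['contact_force'])
for a in arm.masks_of('mould',p)[:1]:
    m=a['mask'].astype(np.uint8); print(a['p'],a['box'],m.sum())
    np.save('m.npy',m)
s,p=snap('side','s4.png')
E
python3 -c "
import cv2;i=cv2.imread('pics/s4.png');cv2.imwrite('pics/s4c.png',cv2.resize(i[40:260,150:330],None,fx=2.7,fy=2.7))"
```

```text
time: 9.45
ee_pos: [0.458, 0.3427, 0.2093]
eef_rot: [-3.141, 0.002, -2.302]
contact_force: [-0.5, -0.2, -3.0]
finger_gap: 0.693
[-3.14089848e+00  1.96177209e-03 -2.30189664e+00] [0.45795428 0.34267054 0.20930823] [-0.53545455 -0.15251139 -2.99672998]
0.66 [310.1, 238.1, 362.5, 297.9] 340
```

View pics/w4.png

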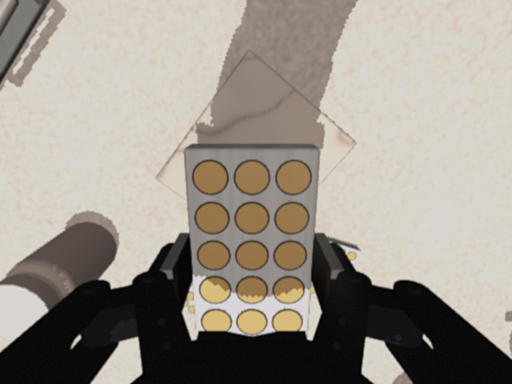

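View pics/s4c.png

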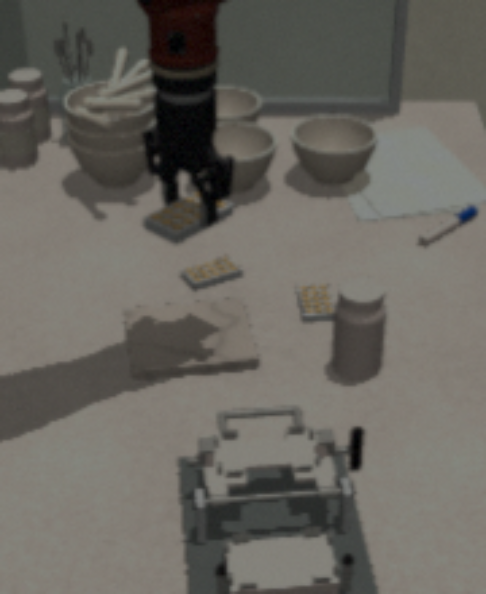

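```bash
python3 - <<'E'
import cv2;i=cv2.imread('pics/w4.png');cv2.imwrite('pics/w4c.png',cv2.resize(i[130:340,165:345],None,fx=4,fy=2.8,interpolation=cv2.INTER_CUBIC))
E
cat >> h.py <<'E'
def tool_at(p,u,v,z):
    M=np.array(p['mount']); f=K(p); x=np.array([(u-p['cx'])/f,(v-p['cy'])/f,1]); dd=M[:3,:3]@x; o=M[:3,3]; return (o+dd*(z-o[2])/dd[2])*1000
E
python3 - <<'E'
from h import *
p=arm.capture('wrist')
for z in (0,.0015,.003): print(z,[tool_at(p,u,v,z).round(1) for u,v in [(185,150),(319,150),(210.5,177),(252,177),(293,177),(210.5,256),(290.5,256)]])
E
```

```text
0 [array([ 52.3, -28.1,   0. ]), array([52.3, 28.8,  0. ]), array([ 40.4, -17.8,   0. ]), array([40.4,  0.3,  0. ]), array([40.4, 18.3,  0. ]), array([  1.7, -19.3,   0. ]), array([ 1.7, 18.7,  0. ])]
0.0015 [array([ 52. , -28.5,   1.5]), array([52. , 29.2,  1.5]), array([ 40. , -18. ,   1.5]), array([40. ,  0.4,  1.5]), array([40. , 18.5,  1.5]), array([  0.8, -19.6,   1.5]), array([ 0.8, 18.9,  1.5])]
0.003 [array([ 51.8, -28.8,   3. ]), array([51.8, 29.5,  3. ]), array([ 39.6, -18.2,   3. ]), array([39.7,  0.4,  3. ]), array([39.7, 18.7,  3. ]), array([ -0. , -19.8,   3. ]), array([-0. , 19.1,  3. ])]
```

View pics/w4c.png

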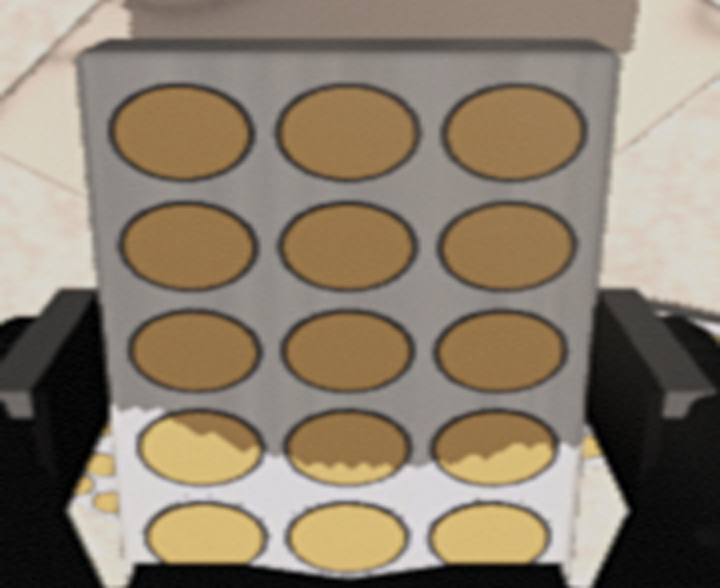

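```bash
python3 -c "
from h import *
s=dict(arm.state()); s['eef_rot']=[np.pi,0,np.radians(6.5-180)]; print(d([.65,-.01,.27],s))"
python3 -m crank '[{"offset":[0,0,0],"angular":[0,0,8.3],"gripper":1},{"offset":[0,0,0],"angular":[0,0,8.3],"gripper":1},{"offset":[0,0,0],"angular":[0,0,8.3],"gripper":1},{"offset":[0,0,0],"angular":[0,0,8.3],"gripper":1},{"offset":[0,0,0],"angular":[0,0,8.4],"gripper":1},{"offset":[0,0,0],"angular":[0,0,0],"gripper":1}]'
```

```text
[-152.  -371.7  -63.1]
time: 10.25
ee_pos: [0.4572, 0.3422, 0.2072]
eef_rot: [-3.141, -0.002, -3.03]
contact_force: [-1.0, -0.2, -2.5]
finger_gap: 0.688
```

```bash
python3 -m crank '[{"offset":[-8,-19,-10],"angular":[0,0,0],"gripper":1},{"offset":[-16,-39,-10],"angular":[0,0,0],"gripper":1},{"offset":[-16,-39,-10],"angular":[0,0,0],"gripper":1},{"offset":[-16,-39,-10],"angular":[0,0,0],"gripper":1},{"offset":[-16,-39,-10],"angular":[0,0,0],"gripper":1},{"offset":[-16,-39,-10],"angular":[0,0,0],"gripper":1},{"offset":[-16,-39,-5],"angular":[0,0,0],"gripper":1},{"offset":[-16,-39,0],"angular":[0,0,0],"gripper":1},{"offset":[-16,-39,0],"angular":[0,0,0],"gripper":1},{"offset":[-16,-39,0],"angular":[0,0,0],"gripper":1},{"offset":[0,0,0],"angular":[0,0,0],"gripper":1},{"offset":[0,0,0],"angular":[0,0,0],"gripper":1}]'
python3 - <<'E'
from h import *
s,p=snap('wrist','w5.png'); print(s['eef_rot'],s['ee_pos'],s['contact_force'])
import pickle; pickle.dump((s,p),open('w5.pkl','wb'))
for k,z in [('stand',0),('pocket',.067),('peg_grip',.064),('nest',.0315),('bail',.064)]:
    for a in arm.mark_of(k,p)[:2]: print(k,a['p'].__round__(2),np.round(a['location']),atz(p,s,a['location'][1],a['location'][0],z).round(4))
E
```

```text
time: 11.45
ee_pos: [0.6505, -0.0088, 0.272]
eef_rot: [3.141, -0.002, -3.026]
contact_force: [-0.4, 0.0, -3.0]
finger_gap: 0.684
[ 3.14086855e+00 -1.87231937e-03 -3.02620444e+00] [ 0.65050281 -0.00879705  0.27201405] [-0.38573155  0.01981624 -2.95113609]
stand 0.88 [ 88. 234.] [ 0.5654 -0.04    0.    ]
pocket 0.79 [ 82. 294.] [0.5547 0.0259 0.067 ]
nest 0.87 [ 85. 176.] [ 0.5715 -0.1054  0.0315]
bail 0.91 [ 84. 368.] [0.5467 0.1055 0.064 ]
```

View pics/w5.png

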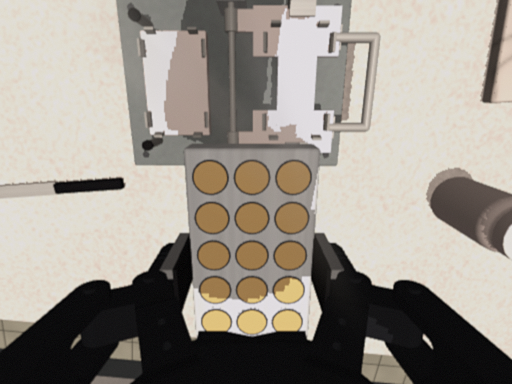

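```bash
python3 - <<'E'
import cv2;i=cv2.imread('pics/w5.png');cv2.imwrite('pics/w5c.png',cv2.resize(i[0:170,115:385],None,fx=2.9,fy=2.9,interpolation=cv2.INTER_CUBIC))
E
```

```text
(no output)
```

View pics/w5c.png

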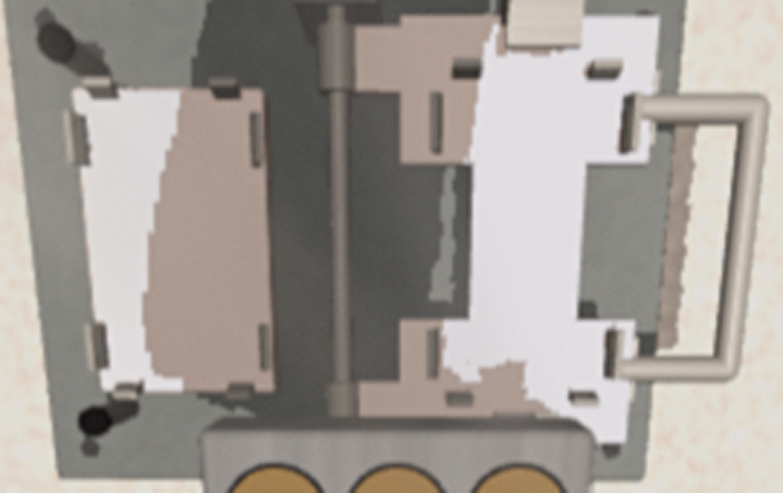

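```bash
python3 - <<'E'
from h import *
import pickle; s,p=pickle.load(open('w5.pkl','rb'))
def c(x,y): return (x+.5)/2.9-.5+115,(y+.5)/2.9-.5
def W(x,y,z): return atz(p,s,*c(x,y),z)
A=[W(401,163,.067),W(400,320,.067),W(587,163,.067),W(578,318,.067),W(653,162,.067),W(634,318,.067)]
for i in (0,2,4):
    a,b=A[i],A[i+1]; e=a-b; print('cut',((a+b)/2)[:2].round(4),np.linalg.norm(e).round(4),np.degrees(np.arctan2(e[1],e[0])).round(2))
h=[W(336,110,.067),W(341,370,.067)]; e=h[0]-h[1]
print('hinge',h,np.degrees(np.arctan2(*(-e)[1::-1])))
b=[W(754,108,.067),W(728,372,.067)]; e=b[0]-b[1]; print('bail',b,np.linalg.norm(e),np.degrees(np.arctan2(*(e)[1::-1])),sum(b)/2)
n=[W(72,88,.0315),W(263,88,.0315),W(275,391,.0315),W(102,391,.0315)]; print('nest pad',np.array(n).round(4),np.mean(n,0))
for i in ((0,3),(1,2),(1,0),(2,3)): e=n[i[0]]-n[i[1]]; print(np.linalg.norm(e),np.degrees(np.arctan2(e[1],e[0])))
b=[W(60,478,.014),W(643,478,.014)]; e=b[1]-b[0]; print('base',b,np.linalg.norm(e),np.degrees(np.arctan2(e[1],e[0])))
E
```

```text
cut [ 0.5611 -0.0166] 0.0538 -173.69
cut [0.5531 0.0491] 0.0531 -173.29
cut [0.5504 0.0711] 0.0535 -175.98
hinge [array([ 0.52011811, -0.04407757,  0.067     ]), array([ 0.60866353, -0.03372943,  0.067     ])] 6.665815267263428
bail [array([0.50266893, 0.10073819, 0.067     ]), array([0.5924713 , 0.11229054, 0.067     ])] 0.09054237800149395 -172.66961993539562 [0.54757011 0.10651436 0.067     ]
nest pad [[ 0.518  -0.1485  0.0315]
 [ 0.5095 -0.0756  0.0315]
 [ 0.6239 -0.0625  0.0315]
 [ 0.6323 -0.1352  0.0315]] [ 0.57094289 -0.10545509  0.0315    ]
0.11507850624938662 -173.3696890660808
0.11510417328600793 -173.44555772941592
0.07332925640829337 96.6460638647763
0.0731768377719494 96.62607898858118
base [array([ 0.67663627, -0.15929457,  0.014     ]), array([0.64594927, 0.10518779, 0.014     ])] 0.26625665954750094 96.61824431724926
```

```bash
python3 -c "
from h import *
print(d([.5555,.0293,.130]),d([.5555,.0293,.0845]))"
```

```text
[ 90.   46.8 143.5] [ 90.   46.8 189. ]
```

```bash
python3 -m crank '[{"offset":[15,8,0],"angular":[0,0,0],"gripper":1},{"offset":[30,15,0],"angular":[0,0,0],"gripper":1},{"offset":[30,15,20],"angular":[0,0,0],"gripper":1},{"offset":[15,8.8,30],"angular":[0,0,0],"gripper":1},{"offset":[0,0,35],"angular":[0,0,0],"gripper":1},{"offset":[0,0,35],"angular":[0,0,0],"gripper":1},{"offset":[0,0,23],"angular":[0,0,0],"gripper":1},{"offset":[0,0,0],"angular":[0,0,0],"gripper":1},{"offset":[0,0,0],"angular":[0,0,0],"gripper":1}]'
python3 - <<'E'
from h import *
s,p=snap('wrist','w6.png'); print(s['eef_rot'],s['ee_pos'],s['contact_force'],d([.5555,.0293,.0845]))
import pickle; pickle.dump((s,p),open('w6.pkl','wb'))
i=p['image'][:,:,::-1].copy()
psi=np.radians(6.6);O=np.array([.5633,-.038]);ex=np.array([np.cos(psi),np.sin(psi)]);ey=np.array([-np.sin(psi),np.cos(psi)])
def S(x,y,z): return np.r_[O+x*ex+y*ey,z]
for X in [(-.045,.147,.064),(.045,.147,.064),(-.073,.11,.067),(-.027,.11,.067),(-.027,.0215,.067),(-.052,.038,.067),(-.052,.098,.067),(-.0575,-.1045,.0315),(-.0575,-.0315,.0315),(-.1,.135,.014),(-.1,-.135,.014)]:
    u=proj(p,s,S(*X)); cv2.circle(i,tuple(int(round(a)) for a in u),3,(0,0,255),1)
cv2.imwrite('pics/w6o.png',cv2.resize(i,(768,576)))
E
```

```text
time: 12.65
ee_pos: [0.556, 0.0288, 0.131]
eef_rot: [-3.142, 0.0, -3.027]
contact_force: [0.2, -0.2, -2.4]
finger_gap: 0.686
[-3.14157937e+00  1.85199709e-04 -3.02703911e+00] [0.55598929 0.02884687 0.13104799] [ 0.17717433 -0.15024328 -2.39999381] [ 1.3  0.8 47.3]
```

View pics/w6o.png

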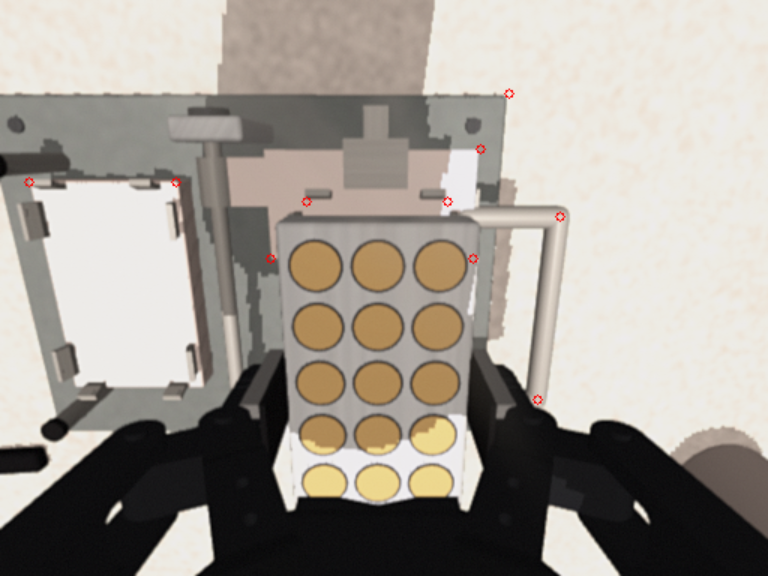

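```bash
python3 - <<'E'
from h import *
import pickle
for f in ('w5.pkl','w6.pkl'):
    s,p=pickle.load(open(f,'rb')); print(p['mount'].round(5),p['cx'],p['cy'])
i=cv2.imread('pics/w6.png'); cv2.imwrite('pics/w6c.png',cv2.resize(i[60:190,150:360],None,fx=3.8,fy=3.8,interpolation=cv2.INTER_CUBIC))
E
```

```text
[[ 2.4000e-04 -9.5675e-01 -2.9091e-01  7.3210e-02]
 [ 1.0000e+00  2.7000e-04 -5.0000e-05  1.0200e-03]
 [ 1.2000e-04 -2.9091e-01  9.5675e-01 -1.2456e-01]
 [ 0.0000e+00  0.0000e+00  0.0000e+00  1.0000e+00]] 251.42671287575163 189.06710810880523
[[ 2.4000e-04 -9.5675e-01 -2.9091e-01  7.3220e-02]
 [ 1.0000e+00  2.7000e-04 -5.0000e-05  1.0200e-03]
 [ 1.2000e-04 -2.9091e-01  9.5675e-01 -1.2456e-01]
 [ 0.0000e+00  0.0000e+00  0.0000e+00  1.0000e+00]] 251.42671287575163 189.06710810880523
```

View pics/w6c.png

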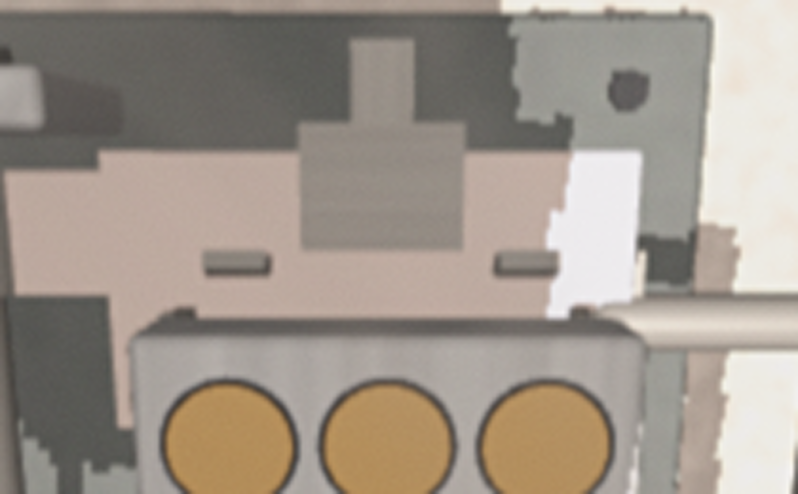

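```bash
python3 - <<'E'
from h import *
import pickle
s,p=pickle.load(open('w6.pkl','rb'))
def c(x,y): return (x+.5)/3.8-.5+150,(y+.5)/3.8-.5+60
for z in (.0015,.003,.0045): print(z,[tool_at(p,*c(u,v),z).round(2) for u,v in [(132,335),(643,335),(386.5,335),(387,445)]], [tool_at(p,*q,z).round(2)[:2] for q in [(378/1.5-.3,383/1.5-.3),(321/1.5-.3,383/1.5-.3),(435/1.5-.3,383/1.5-.3)]])
zt=s['ee_pos'][2]
for z,q in [(.077,(382,263)),(.067,(382,150)),(.067,(640,150))]: print(tool_at(p,*c(*q),zt-z).round(2))
E
```

```text
0.0015 [array([ 53.4 , -27.77,   1.5 ]), array([53.42, 29.95,  1.5 ]), array([53.41,  0.98,  1.5 ]), array([40.58,  1.04,  1.5 ])] [array([1.77, 1.16]), array([  1.76, -17.09]), array([ 1.78, 19.41])]
0.003 [array([ 53.16, -28.12,   3.  ]), array([53.18, 30.3 ,  3.  ]), array([53.17,  0.98,  3.  ]), array([40.19,  1.04,  3.  ])] [array([0.92, 1.16]), array([  0.91, -17.31]), array([ 0.93, 19.63])]
0.0045 [array([ 52.93, -28.46,   4.5 ]), array([52.94, 30.64,  4.5 ]), array([52.94,  0.98,  4.5 ]), array([39.81,  1.04,  4.5 ])] [array([0.07, 1.16]), array([  0.06, -17.53]), array([ 0.08, 19.85])]
[56.49  0.25 54.05]
[73.48  0.22 64.05]
[73.49 41.82 64.05]
```

```bash
python3 -m crank '[{"offset":[-0.4,-0.8,12],"angular":[0,0,0],"gripper":1},{"offset":[0,0,12],"angular":[0,0,0],"gripper":1},{"offset":[0,0,10],"angular":[0,0,0],"gripper":1},{"offset":[0,0,4],"angular":[0,0,0],"gripper":1},{"offset":[0,0,0],"angular":[0,0,0],"gripper":1}]'
python3 -m crank '[{"offset":[0,0,3],"angular":[0,0,0],"gripper":1},{"offset":[0,0,0],"angular":[0,0,0],"gripper":1}]'
python3 -c "
from h import *
s,p=snap('wrist','w7.png');i=cv2.imread('pics/w7.png'); cv2.imwrite('pics/w7c.png',cv2.resize(i[60:250,130:380],None,fx=3,fy=3))"
```

```text
time: 13.2
ee_pos: [0.5558, 0.0277, 0.0914]
eef_rot: [3.141, -0.002, -3.028]
contact_force: [0.1, -1.1, -2.0]
finger_gap: 0.686
time: 13.4
ee_pos: [0.5565, 0.0277, 0.0893]
eef_rot: [-3.142, 0.0, -3.028]
contact_force: [-0.5, -0.2, -2.8]
finger_gap: 0.686
```

View pics/w7c.png

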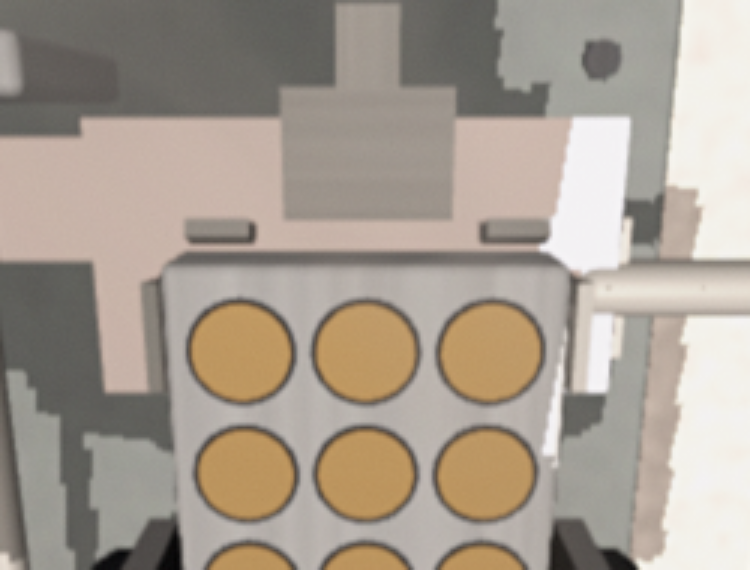

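```bash
for i in 1; do python3 -m crank '[{"offset":[0,0,2],"angular":[0,0,0],"gripper":1},{"offset":[0,0,0],"angular":[0,0,0],"gripper":1}]'; python3 -m crank '[{"offset":[0,0,2],"angular":[0,0,0],"gripper":1},{"offset":[0,0,0],"angular":[0,0,0],"gripper":1}]'; done
```

```text
time: 13.65
ee_pos: [0.5564, 0.0277, 0.0873]
eef_rot: [-3.142, 0.0, -3.028]
contact_force: [0.8, -0.3, -2.9]
finger_gap: 0.685
time: 13.85
ee_pos: [0.5563, 0.0277, 0.0851]
eef_rot: [3.142, -0.0, -3.028]
contact_force: [0.6, -0.6, -1.5]
finger_gap: 0.689
```

```bash
python3 -m crank '[{"offset":[0,0,1.5],"angular":[0,0,0],"gripper":1},{"offset":[0,0,0],"angular":[0,0,0],"gripper":1}]'
```

```text
time: 14.05
ee_pos: [0.5565, 0.0277, 0.0844]
eef_rot: [-3.141, 0.0, -3.028]
contact_force: [-3.4, 0.6, 6.7]
finger_gap: 0.689
```

```bash
python3 -m crank '[{"offset":[0,0,0],"angular":[0,0,0],"gripper":0.15},{"offset":[0,0,0],"angular":[0,0,0],"gripper":0.15},{"offset":[0,0,0],"angular":[0,0,0],"gripper":0.15},{"offset":[0,0,-5],"angular":[0,0,0],"gripper":0.15},{"offset":[0,0,-20],"angular":[0,0,0],"gripper":0.15},{"offset":[0,0,-40],"angular":[0,0,0],"gripper":0.15},{"offset":[0,0,-40],"angular":[0,0,0],"gripper":0.15},{"offset":[0,0,0],"angular":[0,0,0],"gripper":0.15},{"offset":[0,0,0],"angular":[0,0,0],"gripper":0.15}]'
python3 -c "
from h import *
import pickle
s,p=snap('wrist','w8.png');pickle.dump((s,p),open('w8.pkl','wb'));i=cv2.imread('pics/w8.png'); cv2.imwrite('pics/w8c.png',cv2.resize(i,(768,576)))
print(d([.5555,.0296,.19],s))"
```

```text
time: 14.95
ee_pos: [0.5571, 0.0277, 0.1899]
eef_rot: [-3.141, 0.002, -3.028]
contact_force: [0.2, -0.0, -0.8]
finger_gap: 0.85
[ 1.3  2.1 -0.1]
```

View pics/w8c.png

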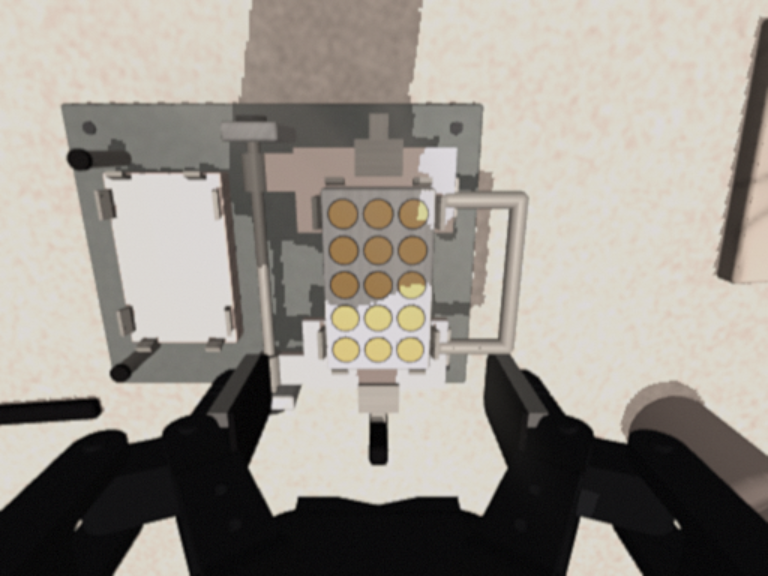

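```bash
python3 -c "
from h import *
import pickle
s,p=pickle.load(open('w8.pkl','rb'))
print(tool_at(p,378/1.5,458/1.5,s['ee_pos'][2]-.094))
print(d([.6591,.0400,.086]))"
python3 -m crank '[{"offset":[-20,0,0],"angular":[0,0,0],"gripper":0.65},{"offset":[-40,0,0],"angular":[0,0,0],"gripper":0.65},{"offset":[-30,0,0],"angular":[0,0,0],"gripper":0.65},{"offset":[0,0,0],"angular":[0,0,0],"gripper":0.65},{"offset":[0,0,0],"angular":[0,0,0],"gripper":0.65},{"offset":[0,0,0],"angular":[0,0,0],"gripper":0.65}]'
python3 -c "
from h import *
import pickle
s,p=snap('wrist','w9.png');pickle.dump((s,p),open('w9.pkl','wb'));i=cv2.imread('pics/w9.png'); cv2.imwrite('pics/w9c.png',cv2.resize(i,(768,576)))
print(d([.6591,.0400,.086]))"
```

```text
[-101.88576548    1.55158466   95.86197011]
[-103.6    0.5  102.7]
time: 15.6
ee_pos: [0.6444, 0.0379, 0.1878]
eef_rot: [3.141, -0.002, -3.028]
contact_force: [-0.7, 0.6, 0.1]
finger_gap: 0.351
[-14.9   0.4 102.2]
```

View pics/w9c.png

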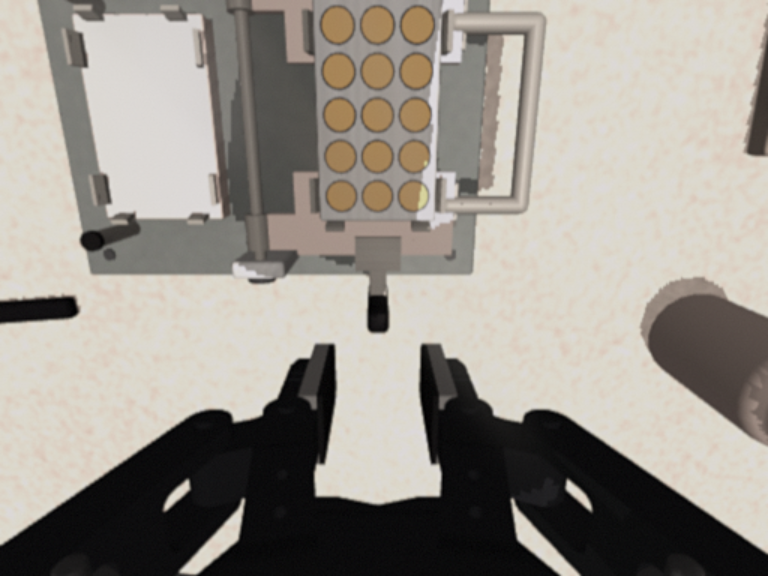

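```bash
python3 -m crank '[{"offset":[-14,0,20],"angular":[0,0,0],"gripper":0.65},{"offset":[0,0,35],"angular":[0,0,0],"gripper":0.65},{"offset":[0,0,30],"angular":[0,0,0],"gripper":0.65},{"offset":[0,0,15],"angular":[0,0,0],"gripper":0.65},{"offset":[0,0,0],"angular":[0,0,0],"gripper":1},{"offset":[0,0,0],"angular":[0,0,0],"gripper":1},{"offset":[0,0,0],"angular":[0,0,0],"gripper":1},{"offset":[0,0,0],"angular":[0,0,0],"gripper":1}]' 30
python3 -c "
from h import *
s,p=snap('wrist','w10.png')"
```

```text
time: 16.45
ee_pos: [0.658, 0.0395, 0.0883]
eef_rot: [3.141, -0.003, -3.028]
contact_force: [-5.6, -0.5, -12.5]
finger_gap: 0.131
```

View pics/w10.png

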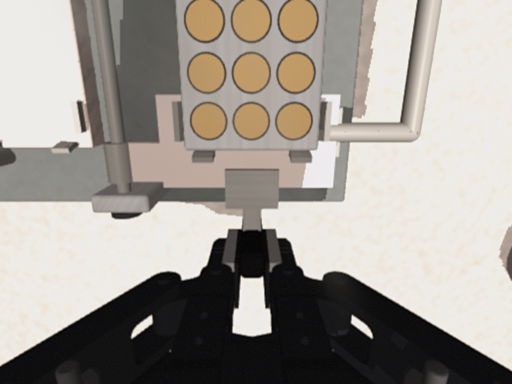

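```bash
python3 -m crank '[{"offset":[4,0,0],"angular":[0,0,0],"gripper":1},{"offset":[4,0,0],"angular":[0,0,0],"gripper":1},{"offset":[4,0,0],"angular":[0,0,0],"gripper":1},{"offset":[4,0,0],"angular":[0,0,0],"gripper":1},{"offset":[1,0,0],"angular":[0,0,0],"gripper":1},{"offset":[0,0,0],"angular":[0,0,0],"gripper":1}]'
python3 -c "
from h import *
s,p=snap('wrist','w11.png')"
```

```text
time: 17.1
ee_pos: [0.6423, 0.0376, 0.0888]
eef_rot: [3.141, -0.001, -3.028]
contact_force: [-1.2, 1.5, -15.7]
finger_gap: 0.131
```

View pics/w11.png

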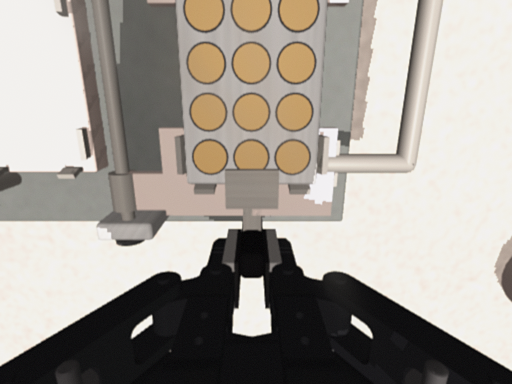

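```bash
python3 -m crank '[{"offset":[1.5,0,0],"angular":[0,0,0],"gripper":1},{"offset":[0,0,0],"angular":[0,0,0],"gripper":1}]'
```

```text
time: 17.35
ee_pos: [0.6419, 0.0375, 0.089]
eef_rot: [3.141, 0.001, -3.028]
contact_force: [4.3, 1.5, -17.5]
finger_gap: 0.13
```

```bash
python3 -m crank '[{"offset":[0,0,0],"angular":[0,0,0],"gripper":0.65},{"offset":[0,0,0],"angular":[0,0,0],"gripper":0.65},{"offset":[0,0,0],"angular":[0,0,0],"gripper":0.65},{"offset":[0,0,-30],"angular":[0,0,0],"gripper":0.65},{"offset":[0,0,-40],"angular":[0,0,0],"gripper":0.65},{"offset":[0,0,-20],"angular":[0,0,0],"gripper":0.65},{"offset":[20,20,0],"angular":[0,0,0],"gripper":0.65},{"offset":[30,20,0],"angular":[0,0,0],"gripper":0.65},{"offset":[20,20,0],"angular":[0,0,0],"gripper":0.65},{"offset":[15,15,0],"angular":[0,0,0],"gripper":0.65},{"offset":[0,0,0],"angular":[0,0,0],"gripper":0.65},{"offset":[0,0,0],"angular":[0,0,0],"gripper":0.65}]'
python3 -c "
from h import *
import pickle
s,p=snap('wrist','w12.png');pickle.dump((s,p),open('w12.pkl','wb'));i=cv2.imread('pics/w12.png'); cv2.imwrite('pics/w12c.png',cv2.resize(i,(768,576)))
print(d([.5467,.1065,.062]))
for a in arm.mark_of('bail',p)[:2]: print(a['p'],a['location'],tool_at(p,a['location'][1],a['location'][0],s['ee_pos'][2]-.064))"
```

```text
time: 18.55
ee_pos: [0.549, 0.1023, 0.1798]
eef_rot: [-3.141, 0.002, -3.027]
contact_force: [-0.3, 0.1, -0.2]
finger_gap: 0.354
[  2.4   4.8 117.5]
0.6 [189.8, 258.6] [ -0.50896976   7.13960539 115.77251612]
```

View pics/w12c.png

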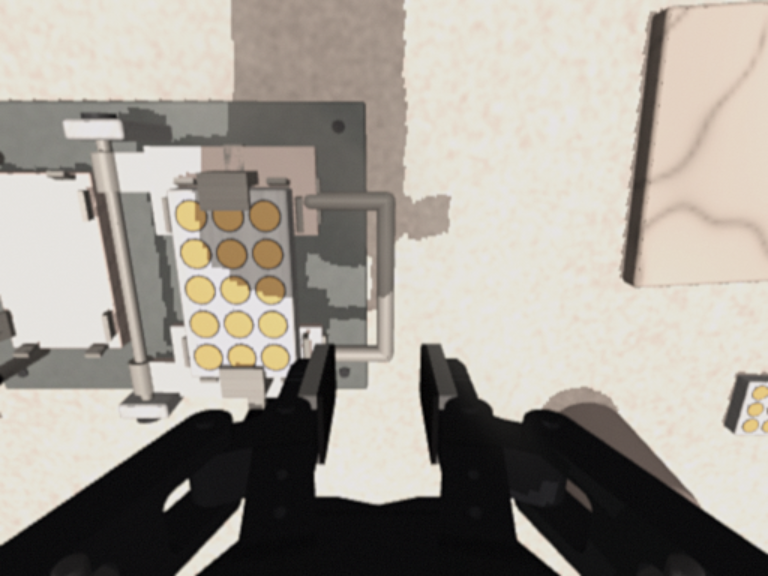

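```bash
python3 -m crank '[{"offset":[2,5,0],"angular":[0,0,0],"gripper":0.65},{"offset":[0,0,40],"angular":[0,0,0],"gripper":0.65},{"offset":[0,0,40],"angular":[0,0,0],"gripper":0.65},{"offset":[0,0,27],"angular":[0,0,0],"gripper":0.65},{"offset":[0,0,10],"angular":[0,0,0],"gripper":0.65},{"offset":[0,0,0],"angular":[0,0,0],"gripper":1},{"offset":[0,0,0],"angular":[0,0,0],"gripper":1},{"offset":[0,0,0],"angular":[0,0,0],"gripper":1},{"offset":[0,0,0],"angular":[0,0,0],"gripper":1}]' 30
python3 -c "
from h import *
s,p=snap('wrist','w13.png')"
```

```text
time: 19.55
ee_pos: [0.546, 0.1064, 0.0626]
eef_rot: [-3.14, 0.0, -3.028]
contact_force: [-1.4, -5.0, -5.2]
finger_gap: 0.1
```

View pics/w13.png

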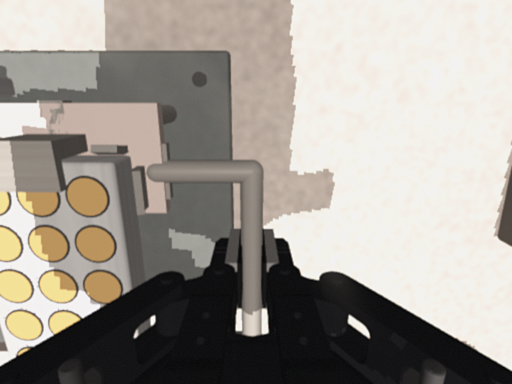

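```bash
python3 -c "
import numpy as np
t=np.radians([0,3,9]+list(range(16,165,7))+[171,177,180])
print(len(t)-1)
c=np.round(147*np.cos(t),0);z=np.round(147*np.sin(t),0)
for i in range(len(t)-1): print(round(np.degrees(t[i+1])),[0,int(c[i+1]-c[i]),int(-(z[i+1]-z[i]))])"
```

```text
27
3 [0, 0, -8]
9 [0, -2, -15]
16 [0, -4, -18]
23 [0, -6, -16]
30 [0, -8, -16]
37 [0, -10, -15]
44 [0, -11, -14]
51 [0, -13, -12]
58 [0, -15, -11]
65 [0, -16, -8]
72 [0, -17, -7]
79 [0, -17, -4]
86 [0, -18, -3]
93 [0, -18, 0]
100 [0, -18, 2]
107 [0, -17, 4]
114 [0, -17, 7]
121 [0, -16, 8]
128 [0, -15, 10]
135 [0, -13, 12]
142 [0, -12, 13]
149 [0, -10, 15]
156 [0, -8, 16]
163 [0, -7, 17]
171 [0, -4, 20]
177 [0, -2, 15]
180 [0, 0, 8]
```

```bash
python3 -m crank '[{"offset":[0,0,-8],"angular":[0,0,0],"gripper":1},{"offset":[0,-2,-15],"angular":[0,0,0],"gripper":1},{"offset":[0,-4,-18],"angular":[0,0,0],"gripper":1},{"offset":[0,-6,-16],"angular":[0,0,0],"gripper":1},{"offset":[0,0,0],"angular":[0,0,0],"gripper":1}]' 40
python3 -c "
from h import *
s=arm.state(); O=np.array([.5636,-.0395]); e=s['ee_pos'][:2]-O; print(e@[-.1149,.9934]*1000, s['ee_pos'][2]*1000+2-64)
snap('side','s14.png');i=cv2.imread('pics/s14.png');cv2.imwrite('pics/s14c.png',cv2.resize(i[150:290,170:340],None,fx=4,fy=4))"
```

```text
time: 20.1
ee_pos: [0.5475, 0.0942, 0.1213]
eef_rot: [-3.141, 0.001, -3.029]
contact_force: [-2.9, -3.4, -1.9]
finger_gap: 0.1
134.66437646494202 59.277924528763066
```

View pics/s14c.png

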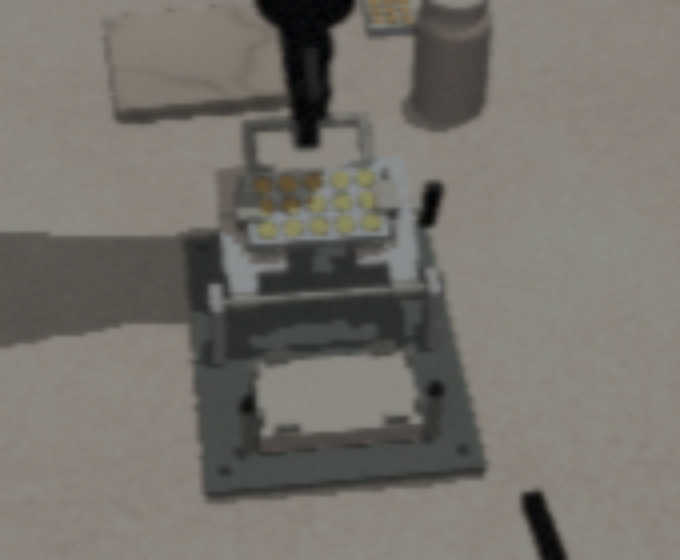

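The plate is at about 24° with the mould held, so I continue the arc.

```bash
python3 -m crank '[{"offset":[0,-8,-16],"angular":[0,0,0],"gripper":1},{"offset":[0,-10,-15],"angular":[0,0,0],"gripper":1},{"offset":[0,-11,-14],"angular":[0,0,0],"gripper":1},{"offset":[0,-13,-12],"angular":[0,0,0],"gripper":1},{"offset":[0,-15,-11],"angular":[0,0,0],"gripper":1},{"offset":[0,-16,-8],"angular":[0,0,0],"gripper":1},{"offset":[0,-17,-7],"angular":[0,0,0],"gripper":1},{"offset":[0,-17,-4],"angular":[0,0,0],"gripper":1},{"offset":[0,-18,-3],"angular":[0,0,0],"gripper":1},{"offset":[0,-18,0],"angular":[0,0,0],"gripper":1},{"offset":[0,0,0],"angular":[0,0,0],"gripper":1}]'
python3 -c "
from h import *
s=arm.state(); O=np.array([.5636,-.0395]); e=s['ee_pos'][:2]-O; print(e@[-.1149,.9934]*1000, s['ee_pos'][2]*1000+2-64)
snap('side','s15.png');i=cv2.imread('pics/s15.png');cv2.imwrite('pics/s15c.png',cv2.resize(i[130:290,170:340],None,fx=3.6,fy=3.6))"
```

```text
time: 21.25
ee_pos: [0.5644, -0.0493, 0.2114]
eef_rot: [-3.14, 0.003, -3.03]
contact_force: [-3.3, -4.2, 9.8]
finger_gap: 0.101
-9.860053816582974 149.35615254898022
```

View pics/s15c.png

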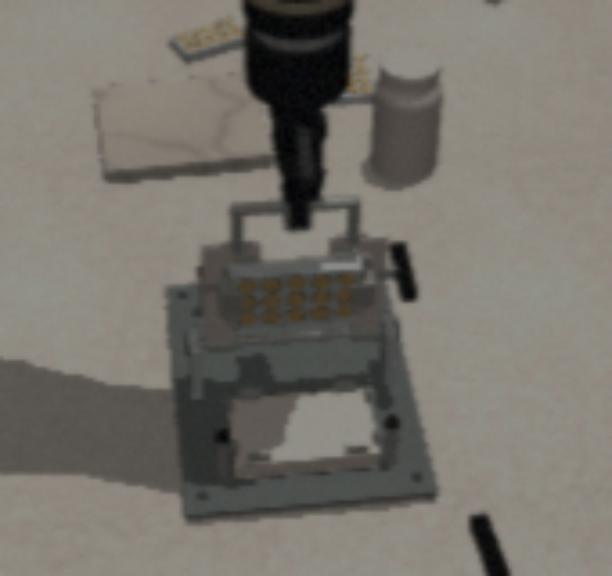

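```bash
python3 -m crank '[{"offset":[0,-17,3],"angular":[0,0,0],"gripper":1},{"offset":[0,-17,4],"angular":[0,0,0],"gripper":1},{"offset":[0,-17,7],"angular":[0,0,0],"gripper":1},{"offset":[0,-16,8],"angular":[0,0,0],"gripper":1},{"offset":[0,-15,10],"angular":[0,0,0],"gripper":1},{"offset":[0,-13,12],"angular":[0,0,0],"gripper":1},{"offset":[0,-12,13],"angular":[0,0,0],"gripper":1},{"offset":[0,-10,15],"angular":[0,0,0],"gripper":1},{"offset":[0,-8,16],"angular":[0,0,0],"gripper":1},{"offset":[0,-7,17],"angular":[0,0,0],"gripper":1},{"offset":[0,0,0],"angular":[0,0,0],"gripper":1}]'
python3 -c "
from h import *
s=arm.state(); O=np.array([.5636,-.0395]); e=s['ee_pos'][:2]-O; print(e@[-.1149,.9934]*1000, s['ee_pos'][2]*1000+2-64)"
```

```text
time: 22.4
ee_pos: [0.5794, -0.1798, 0.1018]
eef_rot: [-3.14, 0.001, -3.029]
contact_force: [5.6, -5.3, -5.0]
finger_gap: 0.1
-141.18467931338282 39.75579967880513
```

```bash
python3 -m crank '[{"offset":[0,-3,14],"angular":[0,0,0],"gripper":1},{"offset":[0,-2,13],"angular":[0,0,0],"gripper":1},{"offset":[0,-1,8],"angular":[0,0,0],"gripper":1},{"offset":[0,0,4],"angular":[0,0,0],"gripper":1},{"offset":[0,0,2],"angular":[0,0,0],"gripper":1},{"offset":[0,0,0],"angular":[0,0,0],"gripper":1},{"offset":[0,0,0],"angular":[0,0,0],"gripper":1}]'
python3 -c "
from h import *
s=arm.state(); O=np.array([.5636,-.0395]); e=s['ee_pos'][:2]-O; print(e@[-.1149,.9934]*1000, s['ee_pos'][2]*1000+2-64)
snap('side','s16.png');i=cv2.imread('pics/s16.png');cv2.imwrite('pics/s16c.png',cv2.resize(i[130:290,170:340],None,fx=3.6,fy=3.6))
snap('wrist','w16.png')"
```

```text
time: 23.1
ee_pos: [0.5802, -0.1855, 0.0621]
eef_rot: [-3.139, 0.002, -3.028]
contact_force: [5.6, -7.2, -4.1]
finger_gap: 0.097
-146.98338354318219 0.11369354232090245
```

View pics/s16c.png

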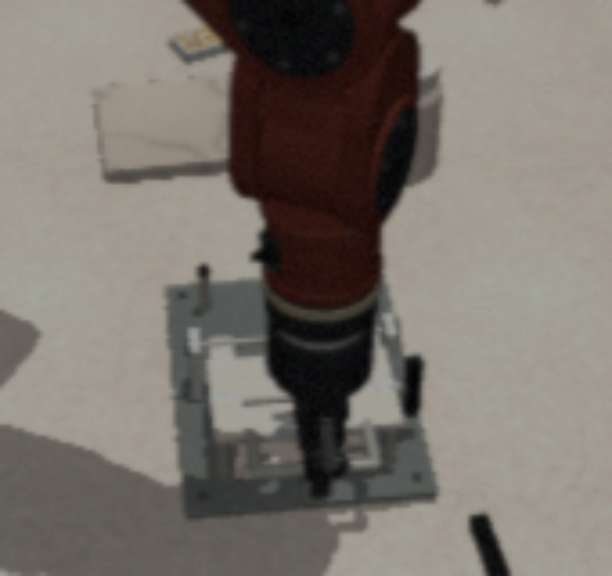

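View pics/w16.png

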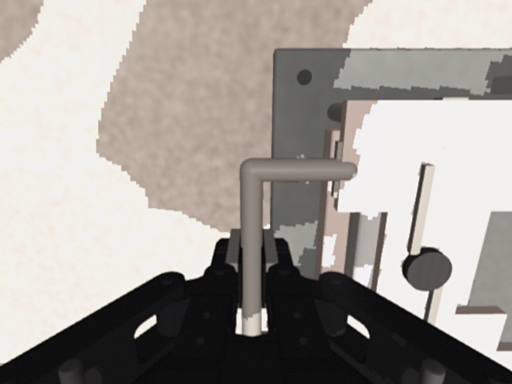

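```bash
python3 -m crank '[{"offset":[0,0,2],"angular":[0,0,0],"gripper":1},{"offset":[0,0,0],"angular":[0,0,0],"gripper":1},{"offset":[0,0,0],"angular":[0,0,0],"gripper":1}]'

```

```text
time: 23.5
ee_pos: [0.5802, -0.1856, 0.0603]
eef_rot: [-3.139, 0.002, -3.028]
contact_force: [4.0, -7.0, -1.9]
finger_gap: 0.093
```

```bash
python3 -m crank '[{"offset":[0,0,2],"angular":[0,0,0],"gripper":1},{"offset":[0,0,0],"angular":[0,0,0],"gripper":1}]'; python3 -m crank '[{"offset":[0,0,2],"angular":[0,0,0],"gripper":1},{"offset":[0,0,0],"angular":[0,0,0],"gripper":1}]'

```

```text
time: 23.7
ee_pos: [0.5803, -0.1856, 0.0591]
eef_rot: [-3.139, 0.002, -3.028]
contact_force: [1.4, -5.3, 6.5]
finger_gap: 0.099
time: 23.9
ee_pos: [0.5804, -0.1856, 0.0589]
eef_rot: [-3.138, 0.003, -3.028]
contact_force: [-5.4, -3.4, 24.4]
finger_gap: 0.1
```

```bash
python3 -m crank '[{"offset":[0,0,-2],"angular":[0,0,0],"gripper":0.65},{"offset":[0,0,0],"angular":[0,0,0],"gripper":0.65},{"offset":[0,0,0],"angular":[0,0,0],"gripper":0.65},{"offset":[0,0,0],"angular":[0,0,0],"gripper":0.65},{"offset":[0,0,-30],"angular":[0,0,0],"gripper":0.65},{"offset":[0,0,-40],"angular":[0,0,0],"gripper":0.65},{"offset":[0,0,-45],"angular":[0,0,0],"gripper":0.65},{"offset":[0,0,0],"angular":[0,0,0],"gripper":0.65}]'
python3 -c "
from h import *
print(d([.6588,-.0969,.088]),d([.640,-.0990,.19]))"

```

```text
time: 24.7
ee_pos: [0.5821, -0.1853, 0.1795]
eef_rot: [-3.137, 0.008, -3.028]
contact_force: [0.7, -0.4, -1.0]
finger_gap: 0.35
[-85.6  79.5  91.8] [-67.4  79.1 -10.3]
```

```bash
python3 -m crank '[{"offset":[-30,35,0],"angular":[0,0,0],"gripper":0.65},{"offset":[-30,35,0],"angular":[0,0,0],"gripper":0.65},{"offset":[-10,9,0],"angular":[0,0,0],"gripper":0.65},{"offset":[0,0,0],"angular":[0,0,0],"gripper":0.65},{"offset":[0,0,0],"angular":[0,0,0],"gripper":0.65}]'
python3 -c "
from h import *
s,p=snap('wrist','w17.png');print(s['eef_rot'],d([.6588,-.0969,.088],s))
for a in arm.mark_of('peg_grip',p)[:2]: print(a['p'],a['location'])
i=cv2.imread('pics/w17.png'); cv2.imwrite('pics/w17c.png',cv2.resize(i,(768,576)))"
```

```text
time: 25.2
ee_pos: [0.6391, -0.0979, 0.173]
eef_rot: [3.142, -0.001, -3.027]
contact_force: [-0.6, -0.3, 0.9]
finger_gap: 0.349
[ 3.14150969e+00 -1.33984962e-03 -3.02746323e+00] [-19.8  -1.3  85. ]
0.77 [211.7, 249.2]
```

View pics/w17c.png

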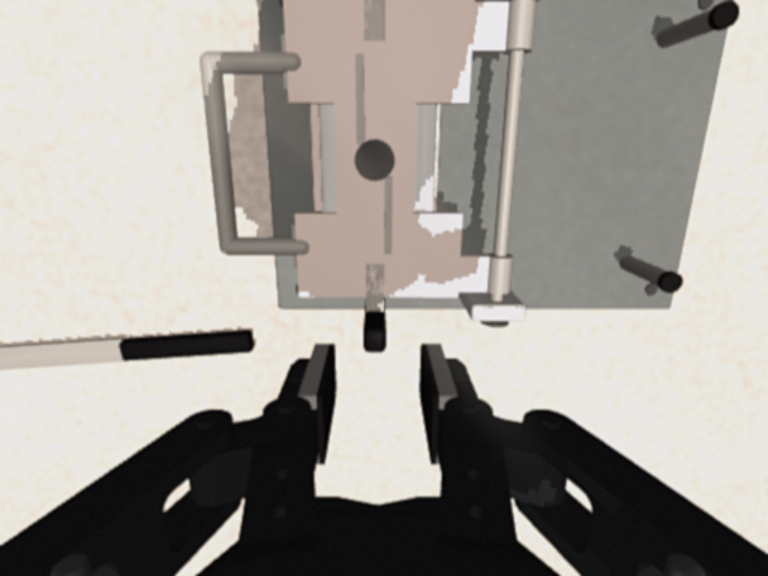

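```bash
python3 -m crank '[{"offset":[-19,-1,0],"angular":[0,0,0],"gripper":0.65},{"offset":[0,0,35],"angular":[0,0,0],"gripper":0.65},{"offset":[0,0,35],"angular":[0,0,0],"gripper":0.65},{"offset":[0,0,15],"angular":[0,0,0],"gripper":0.65},{"offset":[0,0,0],"angular":[0,0,0],"gripper":1},{"offset":[0,0,0],"angular":[0,0,0],"gripper":1},{"offset":[0,0,0],"angular":[0,0,0],"gripper":1},{"offset":[0,0,0],"angular":[0,0,0],"gripper":1}]' 30
python3 -c "
from h import *
s,p=snap('wrist','w18.png')"
```

```text
time: 26.1
ee_pos: [0.6575, -0.0972, 0.0883]
eef_rot: [-3.141, -0.002, -3.029]
contact_force: [-2.9, -3.4, -15.1]
finger_gap: 0.129
```

View pics/w18.png

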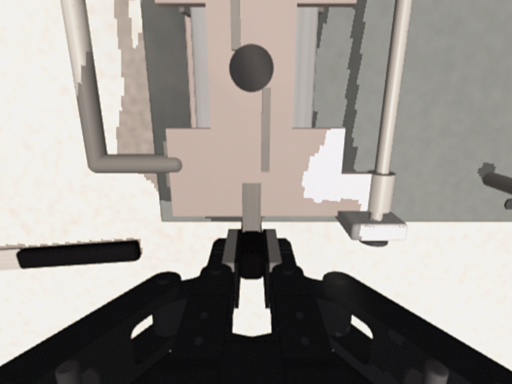

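```bash
python3 -m crank '[{"offset":[0,0,1.5],"angular":[0,0,0],"gripper":1},{"offset":[0,0,0],"angular":[0,0,0],"gripper":1}]'
```

```text
time: 26.35
ee_pos: [0.6592, -0.0969, 0.0882]
eef_rot: [-3.141, 0.001, -3.028]
contact_force: [-1.7, -4.4, -7.5]
finger_gap: 0.133
```

```bash
python3 -m crank '[{"offset":[0,0,1.5],"angular":[0,0,0],"gripper":1},{"offset":[-4,0,0],"angular":[0,0,0],"gripper":1},{"offset":[-4,0,0],"angular":[0,0,0],"gripper":1},{"offset":[-4,0,0],"angular":[0,0,0],"gripper":1},{"offset":[-4,0,0],"angular":[0,0,0],"gripper":1},{"offset":[-1,0,0],"angular":[0,0,0],"gripper":1},{"offset":[0,0,0],"angular":[0,0,0],"gripper":1}]'
python3 -c "
from h import *
s,p=snap('wrist','w19.png')"
```

```text
time: 27.05
ee_pos: [0.6732, -0.0954, 0.0871]
eef_rot: [-3.14, -0.005, -3.029]
contact_force: [-18.3, -7.0, 14.8]
finger_gap: 0.128
```

View pics/w19.png

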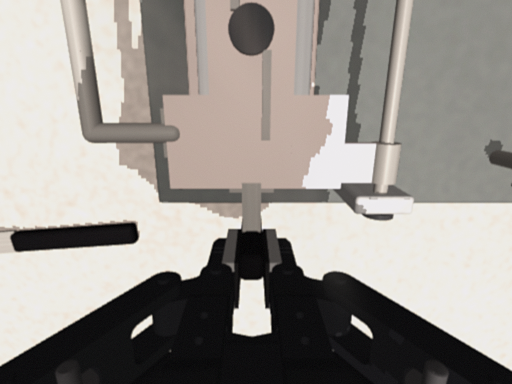

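```bash
python3 -m crank '[{"offset":[0,0,-1],"angular":[0,0,0],"gripper":1},{"offset":[0,0,0],"angular":[0,0,0],"gripper":0.65},{"offset":[0,0,0],"angular":[0,0,0],"gripper":0.65},{"offset":[0,0,0],"angular":[0,0,0],"gripper":0.65},{"offset":[0,0,-30],"angular":[0,0,0],"gripper":0.65},{"offset":[0,0,-40],"angular":[0,0,0],"gripper":0.65},{"offset":[0,0,-15],"angular":[0,0,0],"gripper":0.65},{"offset":[25,0,-10],"angular":[0,0,0],"gripper":0.65},{"offset":[0,0,0],"angular":[0,0,0],"gripper":0.65},{"offset":[0,0,0],"angular":[0,0,0],"gripper":0.65}]'
python3 -c "
from h import *
s,p=snap('wrist','w20.png')
i=cv2.imread('pics/w20.png'); cv2.imwrite('pics/w20c.png',cv2.resize(i,(768,576)))
print(d([.5805,-.1855,.180]))"
```

```text
time: 28.1
ee_pos: [0.6512, -0.0972, 0.1823]
eef_rot: [-3.142, 0.001, -3.028]
contact_force: [-0.1, -0.1, 0.2]
finger_gap: 0.347
[ 80.3 -79.7   1.7]
```

View pics/w20c.png

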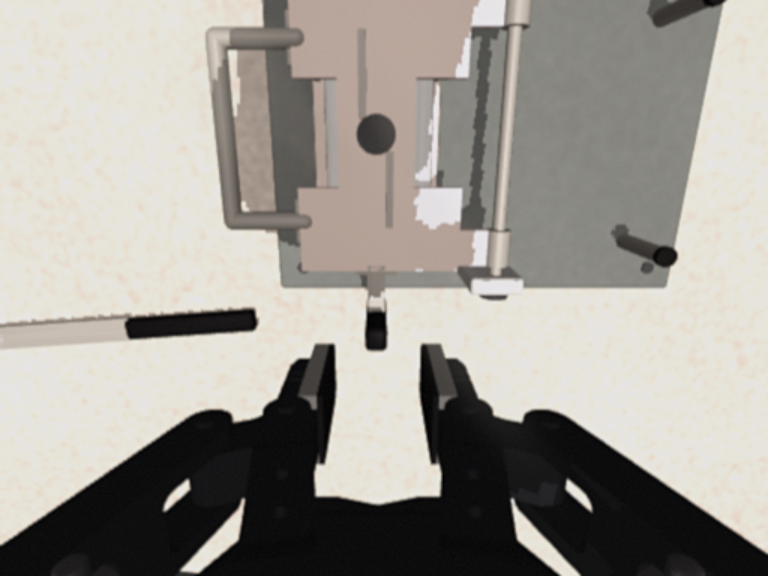

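```bash
python3 - <<'E'
from h import *
p=arm.capture('wrist')
for z,e,b in [(.173,297,350),(.1823,271,349)]:
    print(tool_at(p,250,e/1.5,z-.067)[0]-tool_at(p,250,b/1.5,z-.094)[0])
i=cv2.imread('pics/w20.png'); cv2.imwrite('pics/w20d.png',cv2.resize(i[0:250,160:350],None,fx=2.4*1.5,fy=2.4,interpolation=cv2.INTER_CUBIC))
E
```

```text
19.117762604802454
35.268288147752344
```

View pics/w20d.png

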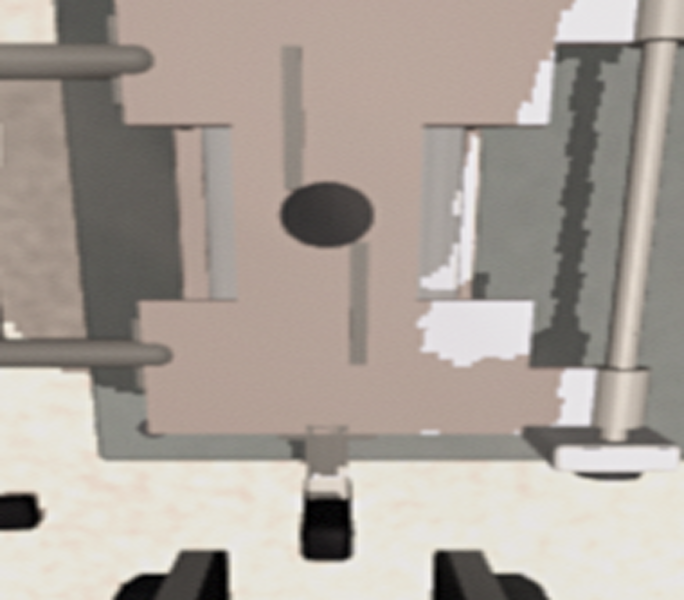

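The peg has travelled 16 mm, so the jaws are open. The mould's apparent width puts its top at about 44 mm, close to the 47.5 mm it should have when dropped in the nest. Next I take the bail again and swing back.

```bash
python3 -m crank '[{"offset":[30,-30,0],"angular":[0,0,0],"gripper":0.65},{"offset":[30,-30,0],"angular":[0,0,0],"gripper":0.65},{"offset":[20,-20,0],"angular":[0,0,0],"gripper":0.65},{"offset":[0,0,40],"angular":[0,0,0],"gripper":0.65},{"offset":[0,0,40],"angular":[0,0,0],"gripper":0.65},{"offset":[0,0,28],"angular":[0,0,0],"gripper":0.65},{"offset":[0,0,12],"angular":[0,0,0],"gripper":0.65},{"offset":[0,0,0],"angular":[0,0,0],"gripper":1},{"offset":[0,0,0],"angular":[0,0,0],"gripper":1},{"offset":[0,0,0],"angular":[0,0,0],"gripper":1},{"offset":[0,0,0],"angular":[0,0,0],"gripper":1}]' 40
python3 -c "
from h import *
s=arm.state(); O=np.array([.5636,-.0395]); e=s['ee_pos'][:2]-O; print(e@[-.1149,.9934]*1000, s['ee_pos'][2]*1000+2-64)
snap('wrist','w21.png')"
```

```text
time: 29.3
ee_pos: [0.5804, -0.1857, 0.0625]
eef_rot: [3.142, 0.0, -3.028]
contact_force: [-2.3, 2.0, -4.0]
finger_gap: 0.1
-147.21593921329514 0.5454267678139502
```

View pics/w21.png

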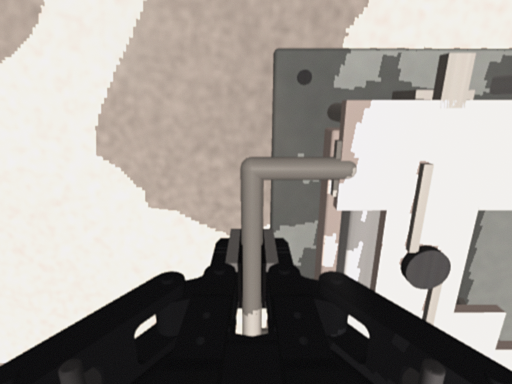

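Bail held. Swinging back, with the jaws clearly open.

```bash
python3 -m crank '[{"offset":[0,0,-8],"angular":[0,0,0],"gripper":1},{"offset":[0,2,-15],"angular":[0,0,0],"gripper":1},{"offset":[0,4,-18],"angular":[0,0,0],"gripper":1},{"offset":[0,6,-16],"angular":[0,0,0],"gripper":1},{"offset":[0,8,-16],"angular":[0,0,0],"gripper":1},{"offset":[0,10,-15],"angular":[0,0,0],"gripper":1},{"offset":[0,11,-14],"angular":[0,0,0],"gripper":1},{"offset":[0,13,-12],"angular":[0,0,0],"gripper":1},{"offset":[0,15,-11],"angular":[0,0,0],"gripper":1},{"offset":[0,16,-8],"angular":[0,0,0],"gripper":1},{"offset":[0,17,-7],"angular":[0,0,0],"gripper":1},{"offset":[0,17,-4],"angular":[0,0,0],"gripper":1}]'
python3 -m crank '[{"offset":[0,18,-3],"angular":[0,0,0],"gripper":1},{"offset":[0,18,0],"angular":[0,0,0],"gripper":1},{"offset":[0,18,2],"angular":[0,0,0],"gripper":1},{"offset":[0,17,4],"angular":[0,0,0],"gripper":1},{"offset":[0,17,7],"angular":[0,0,0],"gripper":1},{"offset":[0,16,8],"angular":[0,0,0],"gripper":1},{"offset":[0,15,10],"angular":[0,0,0],"gripper":1},{"offset":[0,13,12],"angular":[0,0,0],"gripper":1},{"offset":[0,12,13],"angular":[0,0,0],"gripper":1},{"offset":[0,10,15],"angular":[0,0,0],"gripper":1},{"offset":[0,0,0],"angular":[0,0,0],"gripper":1}]'
python3 -c "
from h import *
s=arm.state(); O=np.array([.5636,-.0395]); e=s['ee_pos'][:2]-O; print(e@[-.1149,.9934]*1000, s['ee_pos'][2]*1000+2-64)
snap('side','s22.png');i=cv2.imread('pics/s22.png');cv2.imwrite('pics/s22c.png',cv2.resize(i[130:290,170:340],None,fx=3.6,fy=3.6))"
```

```text
time: 30.55
ee_pos: [0.5678, -0.0693, 0.2097]
eef_rot: [-3.136, 0.004, -3.029]
contact_force: [-3.6, -8.0, 12.1]
finger_gap: 0.098
time: 31.65
ee_pos: [0.5501, 0.0872, 0.1365]
eef_rot: [3.14, 0.002, -3.027]
contact_force: [6.5, 2.4, -3.9]
finger_gap: 0.101
127.44994066904222 74.49887587805114
```

View pics/s22c.png

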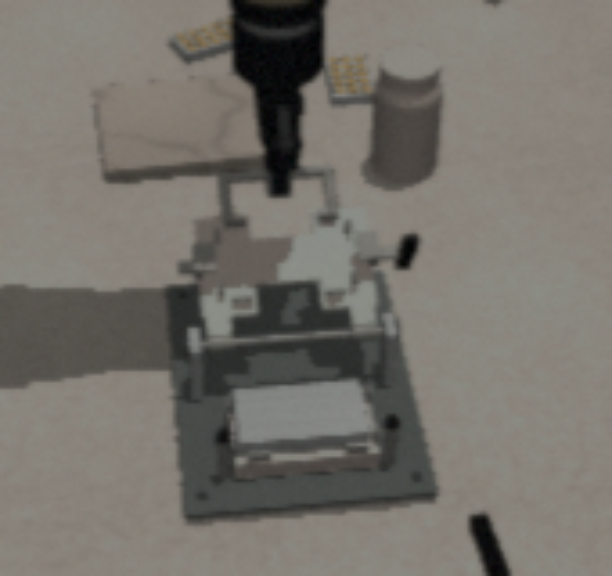

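```bash
python3 -m crank '[{"offset":[0,7,16],"angular":[0,0,0],"gripper":1},{"offset":[0,6,17],"angular":[0,0,0],"gripper":1},{"offset":[0,4,18],"angular":[0,0,0],"gripper":1},{"offset":[0,2,14],"angular":[0,0,0],"gripper":1},{"offset":[0,0.5,7],"angular":[0,0,0],"gripper":1},{"offset":[0,0,3],"angular":[0,0,0],"gripper":1},{"offset":[0,0,2],"angular":[0,0,0],"gripper":1},{"offset":[0,0,0],"angular":[0,0,0],"gripper":1}]'
python3 -m crank '[{"offset":[0,0,2],"angular":[0,0,0],"gripper":1},{"offset":[0,0,0],"angular":[0,0,0],"gripper":1}]'
```

```text
time: 32.5
ee_pos: [0.548, 0.1065, 0.061]
eef_rot: [3.139, 0.002, -3.027]
contact_force: [3.4, 5.9, 0.5]
finger_gap: 0.099
time: 32.7
ee_pos: [0.5481, 0.1064, 0.0606]
eef_rot: [3.139, 0.003, -3.027]
contact_force: [-3.7, 4.6, 22.3]
finger_gap: 0.098
```

Stop reached. Releasing and backing off.

```bash
python3 -m crank '[{"offset":[0,0,-1.5],"angular":[0,0,0],"gripper":0.65},{"offset":[0,0,0],"angular":[0,0,0],"gripper":0.65},{"offset":[0,0,0],"angular":[0,0,0],"gripper":0.65},{"offset":[0,0,0],"angular":[0,0,0],"gripper":0.65},{"offset":[0,0,-30],"angular":[0,0,0],"gripper":0.65},{"offset":[0,0,-45],"angular":[0,0,0],"gripper":0.65},{"offset":[0,0,-45],"angular":[0,0,0],"gripper":0.65},{"offset":[-25,-30,-30],"angular":[0,0,0],"gripper":0.65},{"offset":[-25,-40,0],"angular":[0,0,0],"gripper":0.65},{"offset":[-25,-40,0],"angular":[0,0,0],"gripper":0.65},{"offset":[0,0,0],"angular":[0,0,0],"gripper":0.65},{"offset":[0,0,0],"angular":[0,0,0],"gripper":0.65}]'
python3 -c "
from h import *
s,p=snap('wrist','w23.png')
for a in arm.masks_of('mould',p)[:2]:
    print(a['p'],a['box'])
    c,_=cv2.findContours(a['mask'].astype(np.uint8),cv2.RETR_EXTERNAL,cv2.CHAIN_APPROX_NONE); c=max(c,key=cv2.contourArea)
    print(cv2.minAreaRect(np.array([atz(p,s,x,y,.0475)[:2]*1000 for x,y in c[:,0]],np.float32)))
s2,t=snap('side','s23.png')
s2,t=snap('top','t23.png')
for k in ('jar','mortar','spatula'): print(k,[(a['p'],np.round(a['location'])) for a in arm.mark_of(k,t)[:1]])
i=cv2.imread('pics/w23.png'); cv2.imwrite('pics/w23c.png',cv2.resize(i,(768,576)))
i=cv2.imread('pics/s23.png');cv2.imwrite('pics/s23c.png',cv2.resize(i[130:340,170:350],None,fx=2.8,fy=2.8))"
```

```text
time: 33.9
ee_pos: [0.634, 0.003, 0.2093]
eef_rot: [3.141, -0.001, -3.03]
contact_force: [-0.2, 0.8, 0.1]
finger_gap: 0.347
0.94 [102.1, 32.1, 185.6, 152.4]
((568.5777587890625, -102.65673065185547), (103.19970703125, 62.654483795166016), 6.52488899230957)
0.6 [276.1, 166.4, 305.2, 225.6]
((653.6203002929688, 44.85411834716797), (62.8168830871582, 29.210691452026367), 6.407605171203613)
jar [(0.59, array([161., 182.]))]
mortar [(0.59, array([233., 393.]))]
spatula [(0.7, array([152., 358.]))]
```

View pics/w23c.png

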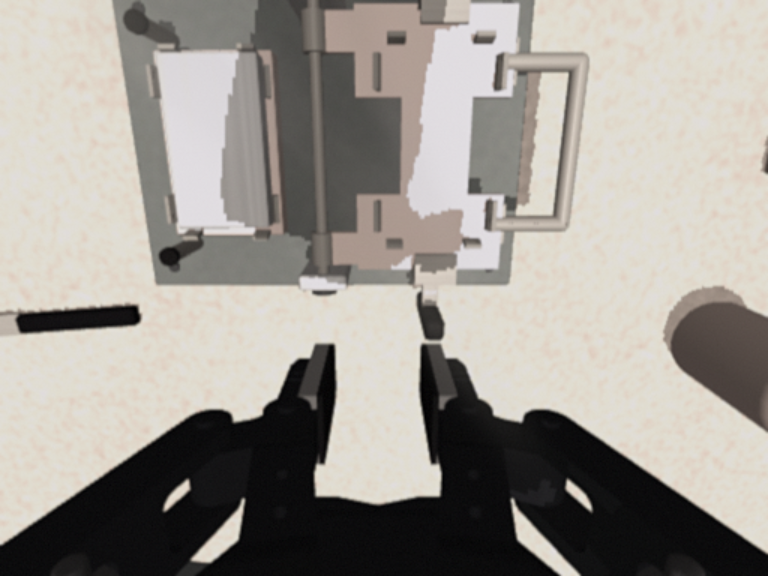

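View pics/s23c.png

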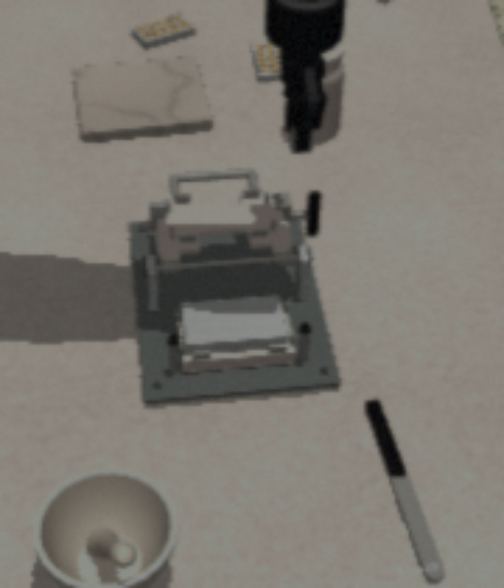

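The mould lies in the nest, but my position estimate is about 3 mm off nominal. I'll check that from directly above.

```bash
python3 -m crank '[{"offset":[12,-30,0],"angular":[0,0,0],"gripper":0.65},{"offset":[12,-40,0],"angular":[0,0,0],"gripper":0.65},{"offset":[12,-36,0],"angular":[0,0,0],"gripper":0.65},{"offset":[0,0,0],"angular":[0,0,0],"gripper":0.65},{"offset":[0,0,0],"angular":[0,0,0],"gripper":0.65}]'
python3 -c "
from h import *
s,p=snap('wrist','w24.png')
i=cv2.imread('pics/w24.png'); cv2.imwrite('pics/w24c.png',cv2.resize(i[40:240,150:350],None,fx=3,fy=3,interpolation=cv2.INTER_CUBIC))"
```

```text
time: 34.75
ee_pos: [0.6101, -0.1058, 0.2105]
eef_rot: [3.141, 0.0, -3.029]
contact_force: [-0.1, 0.5, -0.5]
finger_gap: 0.349
```

View pics/w24c.png

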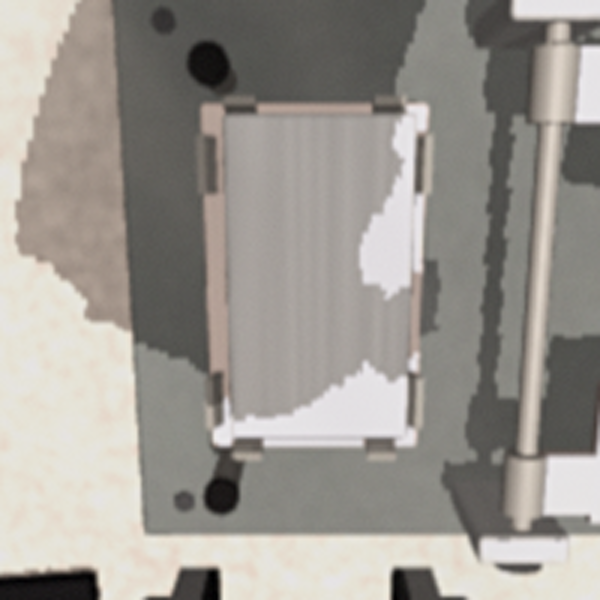

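```bash
python3 -c "
from cell import arm
print(arm.sign_off())"
```

```text
the job is handed in; nothing more can be done
None
```

I handed the job in at about 35 s of the 72 s allowed. No verdict was reported. The mould is face-down in the nest, the plate is back at its start stop and the jaws are open.

**What I did:**
1. I picked the largest mould (104 x 60 mm) off the slab and seated it in the pocket, filled side up.
2. I shut the jaws by the peg: about 16 mm of travel, until they hit the stop.
3. I swung the plate over by the bail at about 1.2 rad/s. It met the stop, and the last press read 24 N.
4. I pulled the jaws open (about 16 mm) and the mould dropped. I then swung the plate back to its start stop.

**Last checks:**
- **Mould:** the overhead picture shows it inside all the nest's stops, square to them and about 1 mm off centre.
- **Jaws and plate:** the peg is out in the open position and the plate is flat on the start side. The gripper is well clear of everything.
- **Jar, mortar and spatula:** each is within about 3 pixels of where it started in the top picture.

**Checks that disagreed:**
- One wrist-camera estimate put the mould about 3 mm from the nest's middle. I trusted the overhead picture instead, because it compares mould and nest in the same image.
- The wrist camera's calibration differed by about 2 mm between pictures, so I fine-tuned the seating from mould and stops seen in the same picture.
- While I gripped the peg, the tool read 12 to 17 N along z, which could have lifted the plate slightly. I corrected for this with the plate over before opening the jaws, and the pictures showed it still flat.

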